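# Raise the stop and hold an offcut in a squaring jig

### The job

Get the wooden offcut ready for marking in the squaring jig: first press the jig's red pedal right down to its stop so that the brass stop block comes up, then take the offcut from the worktop and lay it flat on the jig's bed. Bring its long side flush against the aluminium fence and its end up against the stop block, and finish holding it there with the gripper, one diagonal push that presses it firmly (with about 10 N each way) into the fence and down on the bed at the same time: do not let go at the end. Leave the other things on the bench where they are.

Things in the scene. Friction and masses are not known exactly. Their poses are not given: they have to be found in the camera images.
- jig: squaring jig, bolted to the worktop, grey, 130 mm (x) by 325 mm (y). Origin on the worktop under the centre of its bed. Its own x points to the fence (away from the robot), its y to the left, z up; yaw within 0.18 rad. In this frame the bed spans x -65 to 65 mm, y -110 to 110 mm; the red pedal is at the -y (right) end, outside the bed. Footplate 8 mm thick. Friction between all parts is about 0.6
- bed: the jig's flat grey bed, part of the jig, top 30 mm above the worktop (same origin and axes as the jig)
- fence: aluminium fence along the bed's far edge, part of the jig (same origin and axes): a straight bar, face that takes the work at jig x = +45 mm, 20 mm thick, 220 mm long, top 30 mm above the bed (60 mm above the worktop)
- corner (a point): the inner corner of the jig at bed height: where the fence's face, the stop block's face and the bed's top meet, at jig (45, -70, 30) mm; axes as the jig's. The finished offcut's origin lies at (-22, +55, 0) mm from it
- stop_block (a joint): height in m by which the brass stop block (40 mm along the fence's normal, from jig x = 2 to 42 mm; 15 mm thick, face towards the work at jig y = -70 mm) stands out of the bed: 0 when flush, 0.018 when the pedal is right down. Linked to the pedal; not moved by hand
- pedal (a joint): angle of the red pedal in rad: 0 = up, 0.32 = right down on its stop. Hinged along the jig's x axis 62 mm towards the bed from the pad's centre (hinge pin at jig y = -120 mm, height 26 mm). Pressing takes 7 to 10 N on the pad; a spring resists and a friction ratchet keeps it at any angle where it is left
- pedal_pad (a point): centre of the upper face of the pedal's red pad (50 mm along jig x, 36 mm along the pedal); about 49 mm above the worktop when up, 30 mm when down; moves with the pedal
- offcut: pale wooden offcut, 44 mm (x) by 110 mm (y, its length) by 36 mm (z), about 0.14 kg, lying on the worktop left of the jig. Origin at the centre of its underside. Its two halves are alike, so turned end for end it is the same
- tin: bystander: white sample tin with lid, 62 mm wide, 70 mm high, origin at the centre of its underside; leave it alone
- green_clip: bystander: green bag clip, 24 x 136 x 11 mm, lying in front of the band sealer; leave it alone
- pocket_scale: bystander: black pocket scale, 78 x 110 x 32 mm; leave it alone
- scoop: bystander: small grey scoop with a handle, 55 x 159 x 47 mm; leave it alone

How it is judged:
By the outcome, as a careful person would: the job done as asked, in the order asked, and still so for the second after the job is handed in, while the arm keeps its last pose, push and grip.
It also fails if it takes over 72 s, if anything falls off the work surface, if the arm or the gripper's body presses on something with over 40 N, if the wrist force passes 120 N, or if a joint passes its speed limit or range.

### The arm

A 7-joint arm with a two-finger parallel gripper is mounted at the origin on a cart in front of the work surface, level with it; the furniture and walls round the work are solid. World frame = base frame: x ahead of the robot, y to its left, z up, the work surface at z = 0. Lengths are in m, angles in rad, forces in N, time in s.
With the tool pointing down it reaches from about 0.425 to 0.8 m from the base axis. Payload 8.3 kg.
Tool frame: the origin (TCP) lies midway between the tips of the shut fingers; the grasp point (between the pads) lies 19 mm behind it; x points along the fingers, z is the direction in which the jaws open and shut, and the axes are right-handed (so a half turn about x gives the same grasp; the last joint's range is limited). The gripper opens to 85 mm and grips with 20 to 120 N. Pads are 22 mm wide; open, the fingers measure 114 mm over their backs; the gripper's body (76 mm by 85 mm) begins 54 mm behind the grasp point. The pads swing forward as they close: fully open they stand 13 mm farther back than shut.
Start: joints at [1.107, 0.383, 0.016, 1.37, -0.006, 1.388, -0.046], TCP at [0.244, -0.575, 0.209] pointing down, gripper open.
Joint ranges: [-2.95, 2.95], [-0.25, 2.06], [-1.52, 1.56], [0.18, 2.33], [-1.44, 4.58], [0.02, 2.06], [-3.01, 3.01]. Speed limits (rad/s): [2.39, 2.39, 3.01, 3.01, 3.14, 3.14, 3.14].

### API

Orientations are given as a unit quaternion [w, x, y, z].
In Python, from rig import ctrl gives the robot as it stands. The module is installed in compiled form; this text tells all that it offers.
- The arm moves only by the tool move_arm, never from a script. Its argument "moves" is one flat list of numbers, 7 for each row, row after row: the turn, a rotation vector about the tool's x, y, z in degrees, then the shift along the tool's x, y, z in cm, then the opening, from 0 (shut) to 1 (fully open). A call has 1 to 8 rows; each row shifts and turns the pose as measured when the row begins, along the tool's axes as they then stand; what a row does not reach is not made up. A row lasts 1/12 s, in which the tool goes at most 41.7 mm and 7.16 degrees, less where a joint would pass 70% of its speed; a pose out of reach is approached as far as the arm can. A call is refused whole if a number of a shift passes 4.17 or a number of a turn 7.16, either way. A call with a gripper value outside its range is refused whole. The fingers move at their own pace and stop on an object; "force" is the grip in N (left out, the last holds). Time passes only in rows, so rows that do not move let the fingers close. It gives the time, the measured TCP pose, the force and the opening at its end, in the units of the state.
- ctrl.get_state(): the state, without advancing time (a new reading comes with each control period).
- ctrl.grab_frame(name): name is "scene" or "side" or "wrist"; returns (picture, depth): 400x640x3 uint8, red, green, blue; 400x640 float32, m along the optical axis (not along the pixel's ray), 0 where there is no reading.
- ctrl.camera_model(name): a dict with "vertical_fov" (degrees; the focal length in pixels is half the picture's height over the tangent of half this angle, whatever the lens; pixels are square), "cx", "cy" (the principal point, pixels), "origin" and "attitude" of the camera in the world. Camera axes: x right, y down, z forward; pixel columns grow to the right and rows downward; lengths in m; the calibration is good to about 2 mm. A picture is of the moment at which its call begins: read the wrist's pose just before it. camera_model takes no time and is no camera call; for the wrist camera it gives the pose at the moment of the call.
- ctrl.sign_off(): hands the job in, once; it reports no verdict.
The state is a dict: "time_s": time; "joints": joint angles; "dq": joint speeds; "tau": joint torques, N m; "eef_pos": TCP position; "orientation": TCP orientation; "wrist_force": force on the tool from outside, world axes, zero at the start; "moment": the same for the moment, N m; "width": opening from 0.0 (shut) to 1.0 (fully open).
Only numpy, scipy, OpenCV 4.12 (cv2) and the standard library are available. Lean on these libraries where they do the work, as an engineer would, in place of code of your own. Each camera call takes 0.05 s, during which the arm holds its last target. There are 200 camera calls.

## Working session

There is one attempt and no reset: what is moved stays moved. The work goes in short steps, Python scripts to look and compute and a tool call to move; the robot and the scene stay as the last step left them, time stands still between calls to the robot, and variables do not carry over. Pictures are saved under pics/ and viewed, about 8 in all and at most 12, crops included, and the job is handed in when it is done.

Besides the shell and the picture viewer there is one more tool, called by a JSON object that holds its "name" and its "arguments". move_arm: Moves the arm, as the interface text tells. Its arguments: {"type":"object","properties":{"moves":{"type":"array"},"force":{"type":"number"}},"required":["moves"]}

```bash
mkdir -p pics; ls
cat > h.py <<'E'
import numpy as np, cv2
from scipy.spatial.transform import Rotation as R
from rig import ctrl
def Rq(q): return R.from_quat([q[1],q[2],q[3],q[0]])
def cam(n):
    m=ctrl.camera_model(n); a=np.array(m["attitude"],float)
    Rm=a if a.shape==(3,3) else Rq(a).as_matrix()
    return m,200/np.tan(np.radians(m["vertical_fov"])/2),Rm,np.array(m["origin"])
def cloud(n,d):
    m,f,Rm,o=cam(n)
    v,u=np.mgrid[0:400,0:640]
    P=np.stack([(u-m["cx"])/f*d,(v-m["cy"])/f*d,d],-1)
    return P@Rm.T+o
def tool(dp): # world vec -> tool cm
    s=ctrl.get_state(); return Rq(s["orientation"]).inv().apply(dp)*100
E
python3 - <<'E'
from h import *
s=ctrl.get_state(); print(s)
for n in("scene","side"):
    print(n,ctrl.camera_model(n))
    p,d=ctrl.grab_frame(n); np.savez(f"pics/{n}0.npz",p=p,d=d); cv2.imwrite(f"pics/{n}0.png",p[:,:,::-1])
E
```

```text
pics
{'time_s': 0.0, 'joints': array([ 1.10710394,  0.38420554,  0.01637307,  1.37114328, -0.00632694,
        1.38821473, -0.04648707]), 'dq': array([ 0.00082302, -0.00069584,  0.00054493, -0.0008675 ,  0.00026644,
       -0.00018873, -0.00080467]), 'tau': array([-3.94109256e-04, -6.27596569e+01,  8.43838770e-01, -3.71818006e+01,
        1.65301468e-02,  1.39715421e-02, -1.76641106e-05]), 'eef_pos': array([ 0.24367157, -0.57494943,  0.20780416]), 'orientation': array([ 0.58896862,  0.39081689,  0.59010461, -0.3900701 ]), 'wrist_force': array([-0.0788999 , -0.32532436, -0.93326187]), 'moment': array([-0.01694132, -0.00594919,  0.02994553]), 'width': 0.9998511453673157}
scene {'vertical_fov': 50.44547990246497, 'cx': 315.07009086657837, 'cy': 199.7339386370599, 'origin': array([0.08280514, 0.70162729, 0.81868039]), 'attitude': array([ 0.12793293, -0.32790484,  0.86967724, -0.34608248])}
side {'vertical_fov': 53.19200898335625, 'cx': 317.5334679418661, 'cy': 191.9901660269644, 'origin': array([0.21806864, 1.09759656, 0.67228287]), 'attitude': array([ 0.08409758, -0.15105093,  0.8564818 , -0.48636421])}
```

View pics/scene0.png

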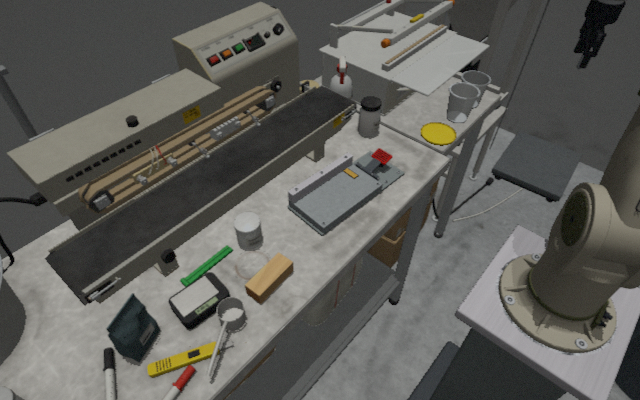

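View pics/side0.png

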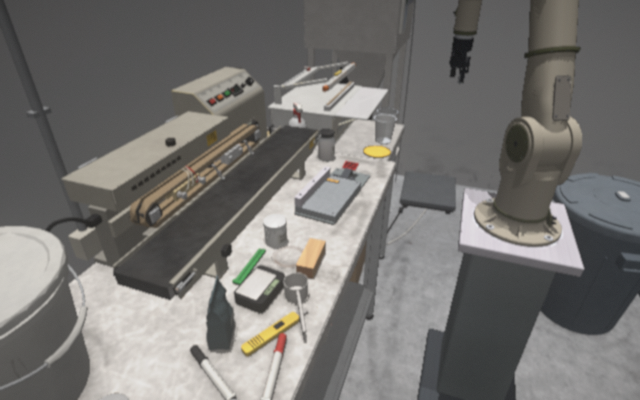

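The scene view shows the offcut at about (270,278), the jig bed at (338,200) with its fence beyond it, brass at (352,173) and the red pad at (382,156). The tin at (248,230) stands near the offcut. The side view agrees. Next I measure the poses.

```bash
cat > m.py <<'E'
from h import *
for n in("scene","side"):
    z=np.load(f"pics/{n}0.npz"); p,d=z["p"],z["d"]; W=cloud(n,d); ok=d>0
    hsv=cv2.cvtColor(p,cv2.COLOR_RGB2HSV); H,S,V=[hsv[...,i].astype(int) for i in range(3)]
    def rng(z0,z1,x=(.3,.9),y=(-.45,.6)): return ok&(W[...,2]>z0)&(W[...,2]<z1)&(W[...,0]>x[0])&(W[...,0]<x[1])&(W[...,1]>y[0])&(W[...,1]<y[1])
    print(n,"depth frac",ok.mean())
    off=(H>8)&(H<22)&(S>70)&(V>110)
    nl,l,st,c=cv2.connectedComponentsWithStats((off&rng(-.01,.06)).astype(np.uint8))
    for i in np.argsort(-st[1:,4])[:3]+1:
        m=l==i; P=W[m]; print("wood",st[i],P.mean(0).round(4),np.percentile(P[:,2],[5,50,95]).round(4))
        T=P[P[:,2]>np.percentile(P[:,2],95)-.006]; r=cv2.minAreaRect((T[:,:2]*1000).astype(np.float32)); print("  top",len(T),r,T[:,2].mean())
    red=((H<6)|(H>174))&(S>150)&(V>80)&rng(.01,.08)
    nl,l,st,c=cv2.connectedComponentsWithStats(red.astype(np.uint8))
    for i in np.argsort(-st[1:,4])[:3]+1:
        P=W[l==i]; T=P[P[:,2]>np.median(P[:,2])-.008]; print("red",st[i],T.mean(0).round(4),cv2.minAreaRect((T[:,:2]*1000).astype(np.float32)),np.percentile(T[:,2],[5,50,95]))
    grey=(S<70)
    m=grey&rng(.024,.036,y=(-.35,.3)); nl,l,st,c=cv2.connectedComponentsWithStats(m.astype(np.uint8))
    for i in np.argsort(-st[1:,4])[:2]+1:
        P=W[l==i]; print("bed",st[i],P.mean(0).round(4),cv2.minAreaRect((P[:,:2]*1000).astype(np.float32)))
    m=rng(-.004,.004,y=(-.2,.5)); print("table z",np.median(W[rng(-.02,.012)][:,2]))
E
python3 m.py
```

```text
scene depth frac 0.99602734375
wood [245 253  48  43 838] [0.4967 0.3776 0.0361] [0.0339 0.0363 0.0386]
  top 830 ((497.4915771484375, 375.6006774902344), (44.21088409423828, 109.3355941772461), 2.8341903686523438) 0.03630033795355197
wood [344 169  14   9  57] [0.5629 0.0029 0.0324] [0.0297 0.0325 0.0347]
  top 57 ((564.9342041015625, 1.8927984237670898), (15.591758728027344, 39.59514236450195), 86.68180084228516) 0.0324439838133421
red [372 149  20  16 170] [ 0.5311 -0.0951  0.0471] ((531.6339111328125, -95.94657135009766), (31.022117614746094, 47.93593215942383), 84.54718017578125) [0.0408483  0.04756048 0.05190918]
bed [ 289  162   94   67 2920] [0.5379 0.0837 0.0303] ((541.455810546875, 63.47816467285156), (260.5873718261719, 128.26170349121094), 82.86366271972656)
bed [358 122  22  10  72] [ 0.6477 -0.1931  0.0298] ((651.9874877929688, -196.83868408203125), (65.79264068603516, 31.722543716430664), 26.21173095703125)
table z 0.00017151850130386892
side depth frac 0.9960625
wood [296 239  29  31 532] [0.4926 0.3814 0.0369] [0.0318 0.0374 0.0392]
  top 494 ((494.87249755859375, 37
[... 285 characters left out ...]
98081263548483
wood [281 331   3   2   5] [0.4748 0.5967 0.004 ] [0.0025 0.004  0.0051]
  top 5 ((474.96539306640625, 596.9675903320312), (4.923861503601074, 1.209437608718872), 60.142093658447266) 0.004001443935596783
red [354 168   1   1   1] [ 0.5118 -0.0835  0.0449] ((511.7835998535156, -83.50204467773438), (0.0, 0.0), 0.0) [0.04487693 0.04487693 0.04487693]
bed [ 295  170   66   48 1521] [0.5373 0.0891 0.0315] ((542.38623046875, 59.5521240234375), (265.4798583984375, 128.61813354492188), 84.21253967285156)
bed [318 150  17   6  51] [ 0.6483 -0.1937  0.0302] ((650.1768798828125, -195.83029174804688), (60.75048065185547, 25.2579345703125), 22.175403594970703)
table z 0.0013124969061306668
```

```bash
cat > j.py <<'E'
from h import *
for n in("scene","side"):
    z=np.load(f"pics/{n}0.npz"); p,d=z["p"],z["d"]; W=cloud(n,d); ok=d>0
    hsv=cv2.cvtColor(p,cv2.COLOR_RGB2HSV); S=hsv[...,1]
    A=(W[...,0]>.45)&(W[...,0]<.66)&(W[...,1]>-.06)&(W[...,1]<.2)
    # rough jig frame
    th=np.radians(-6.3); c=np.array([.5335,.0817])
    for it in range(4):
        ex=np.array([np.cos(th),np.sin(th)]); ey=np.array([-ex[1],ex[0]])
        J=np.stack([(W[...,:2]-c)@ex,(W[...,:2]-c)@ey],-1)
        # fence top points
        F=ok&(abs(W[...,2]-.06)<.004)&(abs(J[...,0]-.055)<.02)&(abs(J[...,1])<.14)
        B=ok&(abs(W[...,2]-.031)<.004)&(abs(J[...,0])<.09)&(abs(J[...,1])<.13)
        # bed near edge / fence per y-bin
        ys=np.arange(-.09,.091,.01); near=[];fn=[];fc=[]
        for y in ys:
            b=B&(abs(J[...,1]-y)<.006); f=F&(abs(J[...,1]-y)<.006)
            near.append(J[b][:,0].min()); fn.append(np.percentile(J[f][:,0],3)); fc.append(J[f][:,0].max())
        k=[np.polyfit(ys,q,1) for q in(near,fn,fc)]
        fl=np.polyfit(J[F][:,1],J[F][:,0],1)
        print(n,np.degrees(th).round(2),"near,fencenear,far(mm, deg)",[(round(q[1]*1e3,1),round(np.degrees(q[0]),2)) for q in k],"mid",fl, "y",np.percentile(J[F][:,1],[.5,99.5]).round(4),"bedy",np.percentile(J[B&(J[...,0]<.03)][:,1],[.3,99.7]).round(4),F.sum(), "z",np.median(W[F][:,2]),np.median(W[B][:,2]))
        th-=np.mean([fl[0],k[0][0]]); 
    print("c",c,"th",th)
E
python3 j.py
```

```text
scene -6.3 near,fencenear,far(mm, deg) [(np.float64(-50.2), np.float64(-1.38)), (np.float64(59.7), np.float64(-0.77)), (np.float64(74.2), np.float64(0.24))] mid [-0.00676122  0.0662781 ] y [-0.1065  0.1121] bedy [-0.1271  0.11  ] 392 z 0.06027602823159567 0.030418854969283038
scene -5.42 near,fencenear,far(mm, deg) [(np.float64(-50.2), np.float64(-0.5)), (np.float64(59.7), np.float64(0.05)), (np.float64(74.1), np.float64(0.28))] mid [0.00120469 0.06619412] y [-0.1076  0.111 ] bedy [-0.1273  0.1101] 386 z 0.060261951433094374 0.030418337904887904
scene -5.2 near,fencenear,far(mm, deg) [(np.float64(-50.2), np.float64(-0.28)), (np.float64(59.7), np.float64(0.28)), (np.float64(74.1), np.float64(-0.14))] mid [0.00260922 0.06625582] y [-0.1079  0.1107] bedy [-0.1274  0.11  ] 388 z 0.06024662605035186 0.030418337904887904
scene -5.14 near,fencenear,far(mm, deg) [(np.float64(-50.2), np.float64(-0.22)), (np.float64(59.7), np.float64(0.39)), (np.float64(74.1), np.float64(-0.09))] mid [0.00328331 0.06628152] y [-0.1079  0.1106] bedy [-0.1274  0.11  ] 389 z 0.0602577798065862 0.03041833790488790
[... 498 characters left out ...]
06529661] y [-0.1064  0.1088] bedy [-0.1259  0.1099] 221 z 0.061334997732654495 0.03174822340167177
side -5.46 near,fencenear,far(mm, deg) [(np.float64(-51.5), np.float64(-0.03)), (np.float64(58.3), np.float64(-0.31)), (np.float64(73.8), np.float64(-0.06))] mid [-0.00064862  0.06539715] y [-0.1064  0.1087] bedy [-0.1259  0.1099] 223 z 0.06135107626119707 0.03174822340167177
side -5.43 near,fencenear,far(mm, deg) [(np.float64(-51.5), np.float64(0.0)), (np.float64(58.3), np.float64(-0.2)), (np.float64(73.8), np.float64(-0.03))] mid [-3.14259701e-05  6.53971810e-02] y [-0.1065  0.1086] bedy [-0.1259  0.11  ] 223 z 0.06135107626119707 0.03174822340167177
c [0.5335 0.0817] th -0.09469721700246546
```

```bash
cat >> h.py <<'E'
TH=np.radians(-5.3); C=np.array([.5475,.082,0])
JR=R.from_euler('z',TH)
def j2w(p): return C+JR.apply(np.array(p,float))
def RT(yaw,tilt=0,flip=1): # tool x down (tilt deg forward), jaw z along the yawed x
    c=np.cos(np.radians(tilt)); s=np.sin(np.radians(tilt))
    h=np.array([np.cos(yaw),np.sin(yaw),0])
    x=s*h-c*np.array([0,0,1]); z=flip*(c*h+s*np.array([0,0,1])); y=np.cross(z,x)
    return R.from_matrix(np.stack([x,y,z],1))
def plan(p,Rt,step=.04,rstep=7.0,show=True):
    s=ctrl.get_state(); R0=Rq(s["orientation"]); dp=np.array(p)-s["eef_pos"]
    rv=(R0.inv()*Rt).as_rotvec(); n=int(max(1,np.ceil(np.linalg.norm(dp)/step),np.ceil(np.degrees(np.linalg.norm(rv))/rstep)))
    print("n",n,"totrot",np.degrees(rv).round(2),"dp",dp.round(4))
    for i in range(n):
        Ri=R0*R.from_rotvec(rv*i/n); print(np.degrees(rv/n).round(1).tolist(),(Ri.inv().apply(dp/n)*100).round(2).tolist())
def st():
    s=ctrl.get_state(); print("t",round(s["time_s"],2),"tcp",s["eef_pos"].round(4),"F",s["wrist_force"].round(1),"w",round(s["width"],3),"q",s["joints"].round(2)); print(Rq(s["orientation"]).as_matrix().round(3).tolist())
E
python3 - <<'E'
from h import *
st()
z=np.load("pics/scene0.npz"); W=cloud("scene",z["d"]); p=z["p"]
X,Y,Z=W[...,0],W[...,1],W[...,2]
# tallest thing in the corridor and the map near the offcut/jig
for y0 in np.arange(-.55,.5,.05):
    m=(Y>y0)&(Y<y0+.05)
    print(round(y0,2),[ (round(float(np.percentile(Z[m&(X>x0)&(X<x0+.05)],98)),3) if (m&(X>x0)&(X<x0+.05)).sum()>3 else None) for x0 in np.arange(.3,.75,.05)])
print("pad",j2w([0,-.182,.049]))
for f in(1,-1): 
    print(f); plan(j2w([0,-.182,.10]),RT(TH,0,f))
E
```

```text
t 0.1 tcp [ 0.2437 -0.575   0.2079] F [-0.1 -1.  -0.5] w 0.997 q [ 1.11  0.38  0.02  1.37 -0.01  1.39 -0.05]
[[-0.001, 0.921, 0.39], [0.002, 0.39, -0.921], [-1.0, -0.0, -0.002]]
-0.55 [-0.804, -0.801, -0.02, 0.086, 0.144, 0.144, 0.144, 0.251, 0.257]
-0.5 [-0.801, -0.801, -0.018, 0.084, 0.143, 0.144, 0.144, 0.256, 0.257]
-0.45 [-0.802, -0.802, -0.019, 0.086, 0.143, 0.144, 0.144, 0.249, 0.248]
-0.4 [-0.8, -0.802, -0.01, -0.01, 0.143, 0.144, 0.144, 0.249, 0.258]
-0.35 [-0.801, -0.799, -0.013, -0.01, 0.143, 0.143, 0.144, 0.246, 0.246]
-0.3 [-0.802, -0.8, 0.002, 0.002, 0.003, 0.003, 0.004, 0.141, 0.143]
-0.25 [-0.803, -0.802, 0.002, 0.003, 0.004, 0.003, 0.11, 0.111, 0.126]
-0.2 [-0.801, -0.801, 0.002, 0.003, 0.003, 0.003, 0.107, 0.109, 0.19]
-0.15 [-0.801, -0.802, 0.003, 0.01, 0.052, 0.049, 0.004, 0.144, 0.144]
-0.1 [-0.802, -0.804, 0.003, 0.011, 0.049, 0.045, 0.006, 0.144, 0.144]
-0.05 [-0.801, -0.8, 0.003, 0.032, 0.033, 0.062, 0.062, 0.143, 0.145]
0.0 [-0.803, -0.803, 0.003, 0.032, 0.033, 0.062, 0.063, 0.143, 0.144]
0.05 [-0.802, -0.802, 0.003, 0.032, 0.033, 0.062, 0.063, 0.144, 0.144]

[... 1258 characters left out ...]
 1.1827e+02 -6.0000e-02  1.1000e-01] dp [ 0.287   0.4758 -0.1079]
[7.0, -0.0, 0.0] [0.64, 2.65, -1.92]
[7.0, -0.0, 0.0] [0.64, 2.39, -2.22]
[7.0, -0.0, 0.0] [0.64, 2.11, -2.5]
[7.0, -0.0, 0.0] [0.64, 1.79, -2.73]
[7.0, -0.0, 0.0] [0.64, 1.45, -2.93]
[7.0, -0.0, 0.0] [0.64, 1.08, -3.08]
[7.0, -0.0, 0.0] [0.64, 0.7, -3.19]
[7.0, -0.0, 0.0] [0.64, 0.31, -3.25]
[7.0, -0.0, 0.0] [0.64, -0.09, -3.27]
[7.0, -0.0, 0.0] [0.64, -0.49, -3.23]
[7.0, -0.0, 0.0] [0.64, -0.87, -3.15]
[7.0, -0.0, 0.0] [0.64, -1.25, -3.02]
[7.0, -0.0, 0.0] [0.64, -1.6, -2.85]
[7.0, -0.0, 0.0] [0.64, -1.94, -2.63]
[7.0, -0.0, 0.0] [0.64, -2.24, -2.38]
[7.0, -0.0, 0.0] [0.64, -2.51, -2.09]
[7.0, -0.0, 0.0] [0.63, -2.75, -1.77]
```

{"name": "move_arm", "arguments": {"moves": [-4.1,0,0,0,3.0,-2.17,0,-4.1,0,0,0,3.15,-1.95,0,-4.1,0,0,0,3.28,-1.72,0,-4.1,0,0,0,3.39,-1.48,0,-4.1,0,0,0,3.49,-1.23,0,-4.1,0,0,0,3.57,-0.98,0,-4.1,0,0,0,3.63,-0.72,0,-4.1,0,0,0,3.68,-0.46,0]}}

```text
time_s: 0.77
eef_pos: [0.3916, -0.3178, 0.2017]
orientation: [0.672, 0.207, 0.68, -0.206]
wrist_force: [1.4, -1.0, 0.2]
width: 0.001
```

Run:
```python
from h import *
st(); plan(j2w([0,-.182,.10]),RT(TH,0,1))
```

```text
t 0.77 tcp [ 0.3916 -0.3178  0.2017] F [ 1.4 -1.   0.2] w 0.001 q [ 0.83  0.15 -0.23  1.69  0.04  1.32 -0.01]
[[-0.011, 0.559, 0.829], [0.004, 0.829, -0.559], [-1.0, -0.003, -0.011]]
n 7 totrot [-2.866e+01 -6.800e-01 -1.000e-02] dp [ 0.1391  0.2186 -0.1017]
[-4.1, -0.1, -0.0] [1.44, 3.7, -0.08]
[-4.1, -0.1, -0.0] [1.44, 3.7, 0.18]
[-4.1, -0.1, -0.0] [1.44, 3.68, 0.44]
[-4.1, -0.1, -0.0] [1.44, 3.64, 0.7]
[-4.1, -0.1, -0.0] [1.45, 3.58, 0.96]
[-4.1, -0.1, -0.0] [1.45, 3.5, 1.21]
[-4.1, -0.1, -0.0] [1.45, 3.4, 1.45]
```

{"name": "move_arm", "arguments": {"moves": [-4.1,-0.1,0,0.5,3.7,-0.08,0,-4.1,-0.1,0,0.5,3.7,0.18,0,-4.1,-0.1,0,0.5,3.68,0.44,0,-4.1,-0.1,0,1,3.64,0.7,0,-4.1,-0.1,0,1.4,3.58,0.96,0,-4.1,-0.1,0,1.4,3.5,1.21,0,-4.1,-0.1,0,1.4,3.4,1.45,0,0,0,0,0,0,0,0]}}

```text
time_s: 1.43
eef_pos: [0.5346, -0.0769, 0.1315]
orientation: [0.708, 0.019, 0.706, -0.018]
wrist_force: [-1.0, 1.5, 0.3]
width: -0.001
```

Run:
```python
from h import *
st(); plan(j2w([0,-.182,.10]),RT(TH,0,1)); print(ctrl.camera_model("wrist"))
p,d=ctrl.grab_frame("wrist"); np.savez("pics/w1.npz",p=p,d=d); cv2.imwrite("pics/w1.png",p[:,:,::-1])
```

```text
t 1.43 tcp [ 0.5346 -0.0769  0.1315] F [-1.   1.5  0.3] w -0.001 q [ 0.49  0.29 -0.48  1.7   0.14  1.18 -0.08]
[[0.003, 0.052, 0.999], [0.002, 0.999, -0.052], [-1.0, 0.002, 0.003]]
n 1 totrot [ 2.29  0.18 -0.13] dp [-0.0039 -0.0223 -0.0315]
[2.3, 0.2, -0.1] [3.14, -2.25, -0.29]
{'vertical_fov': 69.5720039330765, 'cx': 321.97779298421466, 'cy': 193.57175117714007, 'origin': array([ 0.537926  , -0.0052598 ,  0.29682829]), 'attitude': array([ 0.14258875,  0.98942997, -0.02632532, -0.00193801])}
```

View pics/w1.png

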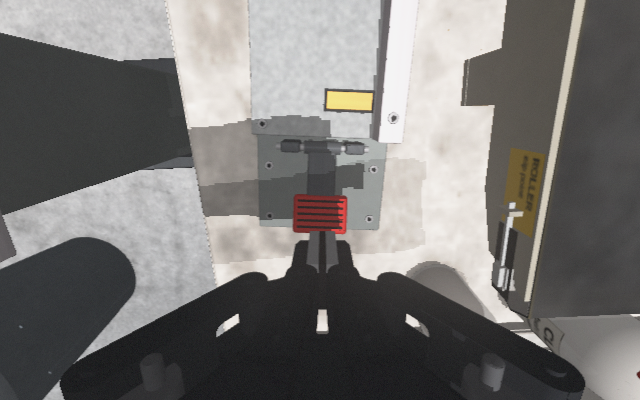

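Wrist view: the red pad is at (320,214), the brass stop, flush with the bed, at (349,100), and the fence in columns 380–410. I'll refine the jig pose from this.

```bash
cat > w.py <<'E'
from h import *
import sys
def meas(p,d,m):
    f=200/np.tan(np.radians(m["vertical_fov"])/2); a=Rq(m["attitude"]).as_matrix(); o=np.array(m["origin"])
    def ray(u,v,z):
        r=a@np.array([(u-m["cx"])/f,(v-m["cy"])/f,1]); return o+r*(z-o[2])/r[2]
    hsv=cv2.cvtColor(p,cv2.COLOR_RGB2HSV); H,S,V=[hsv[...,i].astype(int) for i in range(3)]
    for nm,mk,z in(("brass",(H>18)&(H<32)&(S>110)&(V>170),.03),("red",((H<6)|(H>174))&(S>150)&(V>60),.0485)):
        cs=cv2.findContours(mk[:300].astype(np.uint8),cv2.RETR_EXTERNAL,cv2.CHAIN_APPROX_NONE)[0]
        c=max(cs,key=cv2.contourArea); r=cv2.minAreaRect(c); b=np.array([ray(*q,z) for q in cv2.boxPoints(r)])
        c2=cv2.minAreaRect((b[:,:2]*1e3).astype(np.float32)); print(nm,r[0],"world mm",c2)
    v,u=np.mgrid[0:400,0:640]; W=np.stack([(u-m["cx"])/f*d,(v-m["cy"])/f*d,d],-1)@a.T+o
    J=JR.inv().apply((W-C).reshape(-1,3)).reshape(W.shape)
    L=[];G=[]
    for row in range(5,125,6):
        k=np.where((abs(J[row,:,2]-.06)<.006)&(abs(J[row,:,0]-.055)<.025)&(d[row]>0))[0]
        if len(k)>5: L.append(ray(k.min()-.5,row,.06)); G.append(ray(k.max()+.5,row,.06))
    for nm,q in(("fence near",L),("fence far",G)):
        q=np.array(q); 
        if len(q)<5: print(nm,"few"); continue
        vx,vy,x0,y0=cv2.fitLine((q[:,:2]*1e3).astype(np.float32),cv2.DIST_HUBER,0,.01,.01).ravel(); Jq=JR.inv().apply(q-C)
        print(nm,"yaw deg",np.degrees(np.arctan2(-vx*np.sign(vy),abs(vy))),"jig x mm",np.median(Jq[:,0])*1e3)
    B=(abs(J[...,2]-.03)<.004)&(J[...,0]<.04)&(J[...,1]>-.1)&(J[...,0]>-.09)&(d>0)
    q=[]
    for row in range(5,115,6):
        k=np.where(B[row])[0]
        if len(k)>20:q.append(ray(k.min()-.5,row,.03))
    if len(q)>3:
        Jq=JR.inv().apply(np.array(q)-C); s=np.polyfit(Jq[:,1],Jq[:,0],1); print("bed near edge jig x mm",np.median(Jq[:,0])*1e3,"slope deg",np.degrees(s[0]),"n",len(q))
if __name__=="__main__":
    z=np.load("pics/w1.npz"); m={"vertical_fov":69.572,"cx":321.978,"cy":193.572,"origin":[.537926,-.0052598,.29682829],"attitude":[.14258875,.98942997,-.02632532,-.00193801]}
    meas(z["p"],z["d"],m)
E
python3 w.py
```

```text
brass (349.232177734375, 100.23082733154297) world mm ((563.4743041992188, 0.6348171234130859), (14.359275817871094, 40.04697036743164), 84.99346923828125)
red (319.7519226074219, 213.9417266845703) world mm ((532.0038452148438, -97.96719360351562), (36.233924865722656, 48.81428909301758), 84.81568145751953)
fence near yaw deg -5.4251347 jig x mm 44.38501336752357
fence far yaw deg -5.337626 jig x mm 65.19269794902735
bed near edge jig x mm -64.1132182006853 slope deg -0.06681575169830763 n 19
```

```bash
sed -i 's/C=np.array.*/C=np.array([.5480,.081,0])/' h.py
python3 - <<'E'
from h import *
plan(j2w([0,-.183,.06]),RT(TH,0,1))
E
```

```text
n 2 totrot [ 2.    0.16 -0.03] dp [-0.0027 -0.0209 -0.0723]
[1.0, 0.1, -0.0] [3.61, -1.06, -0.09]
[1.0, 0.1, -0.0] [3.61, -1.06, -0.06]
```

{"name": "move_arm", "arguments": {"moves": [1,0.1,0,2.4,-1.0,-0.09,0,1,0.1,0,2.4,-1.0,-0.06,0,0,0,0,1.5,0,0,0,0,0,0,0,0,0,0]}}

```text
time_s: 1.82
eef_pos: [0.5313, -0.1016, 0.0676]
orientation: [0.706, 0.033, 0.706, -0.034]
wrist_force: [-0.7, 0.6, -1.1]
width: 0.006
```

Run:
```python
from h import *
st(); plan(j2w([0,-.183,.05]),RT(TH,0,1))
```

```text
t 1.82 tcp [ 0.5313 -0.1016  0.0676] F [-0.7  0.6 -1.1] w 0.006 q [ 0.5   0.36 -0.45  1.77  0.18  1.06 -0.11]
[[0.0, 0.094, 0.996], [-0.001, 0.996, -0.094], [-1.0, -0.001, 0.0]]
n 1 totrot [-0.1   0.01  0.04] dp [-0.0002  0.0003 -0.0176]
[-0.1, 0.0, 0.0] [1.76, 0.03, -0.03]
```

{"name": "move_arm", "arguments": {"moves": [0,0,0,1.5,0,0,0,0,0,0,0.7,0,0,0,0,0,0,0.5,0,0,0,0,0,0,0.5,0,0,0]}}

```text
time_s: 2.15
eef_pos: [0.5315, -0.1052, 0.0371]
orientation: [0.707, 0.034, 0.706, -0.036]
wrist_force: [-1.1, 1.3, -0.1]
width: 0.002
```

{"name": "move_arm", "arguments": {"moves": [0,0,0,0.4,0.1,0,0,0,0,0,0.4,0.1,0,0]}}

```text
time_s: 2.32
eef_pos: [0.5324, -0.104, 0.0298]
orientation: [0.707, 0.035, 0.705, -0.037]
wrist_force: [0.1, 0.4, -0.1]
width: 0.004
```

Run:
```python
from h import *
st()
p,d=ctrl.grab_frame("wrist"); cv2.imwrite("pics/w2.png",p[:,:,::-1])
```

```text
t 2.32 tcp [ 0.5324 -0.104   0.0298] F [ 0.1  0.4 -0.1] w 0.004 q [ 0.49  0.4  -0.44  1.8   0.21  0.98 -0.13]
[[0.003, 0.101, 0.995], [-0.003, 0.995, -0.101], [-1.0, -0.003, 0.003]]
```

View pics/w2.png

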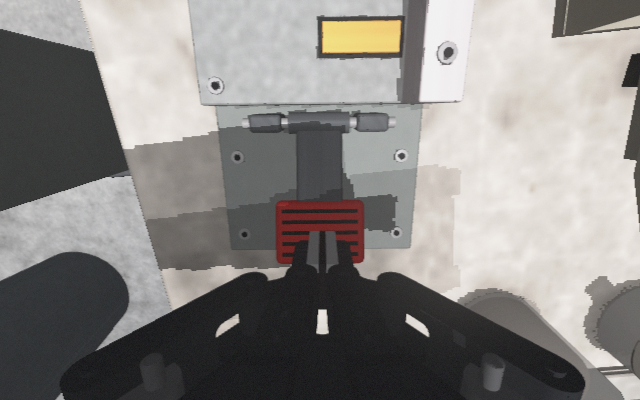

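The wrist view shows the fingertips on the outer half of the pad (321,240) and the brass at (360,37). The force reads about zero, so I'll check the pad and brass heights by depth.

```bash
cat > ped.py <<'E'
from h import *
st()
p,d=ctrl.grab_frame("wrist"); W=cloud("wrist",d); hsv=cv2.cvtColor(p,cv2.COLOR_RGB2HSV); H,S,V=[hsv[...,i].astype(int) for i in range(3)]
J=JR.inv().apply((W-C).reshape(-1,3)).reshape(W.shape)
up=np.zeros(H.shape,bool); up[:300]=1
br=(H>18)&(H<32)&(S>110)&(V>120)&up&(d>0); rd=((H<6)|(H>174))&(S>130)&up&(d>0)
bed=(abs(J[...,1]+.05)<.03)&(abs(J[...,0]+.03)<.03)&(d>0)
for n,m in(("brass",br),("red",rd),("bed",bed)): print(n,m.sum(),np.median(J[m],0).round(4),np.percentile(J[m][:,2],[5,95]).round(4))
if rd.sum(): P=J[rd]; print("pad slope rad",np.polyfit(P[:,1],P[:,2],1), "y range",P[:,1].min(),P[:,1].max())
E
python3 ped.py
```

```text
t 2.37 tcp [ 0.5323 -0.1038  0.0292] F [ 0.3 -0.9  2. ] w 0.0 q [ 0.49  0.4  -0.44  1.8   0.21  0.98 -0.13]
[[0.003, 0.101, 0.995], [-0.003, 0.995, -0.101], [-1.0, -0.003, 0.003]]
brass 2373 [ 0.0222 -0.0786  0.0326] [0.0314 0.0338]
red 2908 [-0.0011 -0.1751  0.0464] [0.0425 0.0516]
bed 4916 [-0.0303 -0.0705  0.0304] [0.0292 0.0316]
pad slope rad [-0.30476245 -0.00681716] y range -0.19688620235803253 -0.16287332295506982
```

Run:
```python
from h import *
s=ctrl.get_state(); m,f,Rm,o=cam("wrist")
def pr(P): q=Rm.T@(P-o); return q[:2]/q[2]*f+[m["cx"],m["cy"]],q[2]
print("cam",o,Rm.round(3).tolist()); print("tcp px",pr(s["eef_pos"]))
Rt=Rq(s["orientation"]); print("cam in tool",Rt.inv().apply(o-s["eef_pos"]))
p,d=ctrl.grab_frame("wrist"); W=cloud("wrist",d)
for r in range(205,300,8): print(r,[(c,W[r,c].round(3).tolist()) for c in(300,315,322,328)])
```

```text
cam [ 0.53919359 -0.03144665  0.19447289] [[0.995, -0.097, -0.026], [-0.1, -0.953, -0.286], [0.003, 0.287, -0.958]]
tcp px (array([321.73112766, 229.21371457]), np.float64(0.1788881914392086))
cam in tool [-1.65196757e-01  7.21211028e-02  6.36360760e-05]
205 [(300, [0.522, -0.082, 0.044]), (315, [0.53, -0.083, 0.042]), (322, [0.534, -0.083, 0.043]), (328, [0.538, -0.084, 0.043])]
213 [(300, [0.522, -0.086, 0.045]), (315, [0.53, -0.087, 0.045]), (322, [0.534, -0.087, 0.045]), (328, [0.537, -0.088, 0.044])]
221 [(300, [0.522, -0.09, 0.047]), (315, [0.53, -0.091, 0.047]), (322, [0.534, -0.091, 0.047]), (328, [0.537, -0.092, 0.047])]
229 [(300, [0.521, -0.095, 0.047]), (315, [0.529, -0.096, 0.047]), (322, [0.533, -0.095, 0.048]), (328, [0.536, -0.096, 0.048])]
237 [(300, [0.521, -0.099, 0.049]), (315, [0.53, -0.092, 0.064]), (322, [0.533, -0.093, 0.064]), (328, [0.536, -0.093, 0.063])]
245 [(300, [0.522, -0.096, 0.065]), (315, [0.53, -0.092, 0.073]), (322, [0.533, -0.093, 0.073]), (328, [0.536, -0.094, 0.072])]
253 [(300, [0.523, -0.095, 0.074]), (315, [0.53, -0.093, 0.08]), (322, [0.533, -0.093, 0.08]), (328, [0.536, -0.093, 0.08])]
261 [(300, [0.523, -0.096, 0.08]), (315, [0.53, -0.092, 0.088]), (322, [0.533, -0.093, 0.087]), (328, [0.536, -0.093, 0.088])]
269 [(300, [0.525, -0.089, 0.098]), (315, [0.531, -0.091, 0.096]), (322, [0.533, -0.095, 0.09]), (328, [0.536, -0.092, 0.096])]
277 [(300, [0.539, -0.031, 0.195]), (315, [0.531, -0.092, 0.1]), (322, [0.533, -0.099, 0.09]), (328, [0.536, -0.092, 0.101])]
285 [(300, [0.526, -0.09, 0.107]), (315, [0.53, -0.095, 0.101]), (322, [0.532, -0.103, 0.09]), (328, [0.535, -0.095, 0.102])]
293 [(300, [0.526, -0.09, 0.111]), (315, [0.53, -0.099, 0.1]), (322, [0.532, -0.106, 0.09]), (328, [0.535, -0.099, 0.101])]
```

{"name": "move_arm", "arguments": {"moves": [0,0,0,0.4,0,0,0,0,0,0,0.4,0,0,0]}}

```text
time_s: 2.63
eef_pos: [0.5332, -0.1047, 0.0235]
orientation: [0.708, 0.034, 0.705, -0.037]
wrist_force: [-4.3, -1.9, 7.3]
width: 0.0
```

```bash
python3 ped.py
```

```text
t 2.63 tcp [ 0.5332 -0.1047  0.0235] F [-4.3 -1.9  7.3] w 0.0 q [ 0.49  0.41 -0.43  1.81  0.21  0.96 -0.14]
[[0.004, 0.101, 0.995], [-0.005, 0.995, -0.101], [-1.0, -0.005, 0.005]]
brass 2753 [ 0.0219 -0.0788  0.0358] [0.0346 0.0369]
red 2791 [-0.0025 -0.1746  0.0414] [0.0383 0.0455]
bed 4528 [-0.0303 -0.072   0.0295] [0.0283 0.0306]
pad slope rad [-0.23073231  0.00100621] y range -0.19850981356532701 -0.16377100639378345
```

{"name": "move_arm", "arguments": {"moves": [0,0,0,0.5,0.1,-0.1,0,0,0,0,0.5,0.1,-0.1,0,0,0,0,0.5,0,0,0]}}

```text
time_s: 2.93
eef_pos: [0.5335, -0.1065, 0.0114]
orientation: [0.71, 0.033, 0.703, -0.04]
wrist_force: [-6.1, 0.9, 8.1]
width: -0.001
```

```bash
python3 ped.py
```

```text
t 2.93 tcp [ 0.5335 -0.1065  0.0114] F [-6.1  0.9  8.1] w -0.001 q [ 0.48  0.43 -0.43  1.82  0.23  0.93 -0.15]
[[0.009, 0.103, 0.995], [-0.011, 0.995, -0.103], [-1.0, -0.01, 0.01]]
brass 3028 [ 0.0218 -0.0802  0.0447] [0.0436 0.0459]
red 2690 [-0.0036 -0.175   0.0321] [0.0302 0.0336]
bed 3562 [-0.0304 -0.0748  0.0293] [0.0281 0.0304]
pad slope rad [-0.0743523   0.01896718] y range -0.20009518424158532 -0.1647967759517383
```

{"name": "move_arm", "arguments": {"moves": [0,0,0,0.5,0.1,-0.1,0,0,0,0,0.4,0,0,0,0,0,0,0.5,0,0,0]}}

```text
time_s: 3.23
eef_pos: [0.5343, -0.1071, 0.004]
orientation: [0.711, 0.032, 0.702, -0.042]
wrist_force: [-31.0, 5.3, 72.4]
width: 0.004
```

```bash
python3 ped.py
```

```text
t 3.23 tcp [ 0.5343 -0.1071  0.004 ] F [-31.    5.3  72.4] w 0.004 q [ 0.48  0.43 -0.42  1.83  0.24  0.92 -0.16]
[[0.012, 0.105, 0.994], [-0.015, 0.994, -0.105], [-1.0, -0.014, 0.014]]
brass 2300 [ 0.0216 -0.0823  0.051 ] [0.0499 0.0521]
red 2600 [-0.0052 -0.1749  0.0278] [0.0261 0.029 ]
bed 2957 [-0.0308 -0.0762  0.0303] [0.0292 0.0315]
pad slope rad [0.01725187 0.03084795] y range -0.2006651267809955 -0.16460094008219367
```

{"name": "move_arm", "arguments": {"moves": [0,0,0,-0.6,0,0,0,0,0,0,-2,0,0,0,0,0,0,-4,0,0,0,0,0,0,-4,0,0,0,0,0,0,0,0,0,0]}}

```text
time_s: 3.7
eef_pos: [0.5322, -0.1039, 0.1171]
orientation: [0.71, 0.031, 0.702, -0.042]
wrist_force: [1.4, 0.8, 0.5]
width: 0.004
```

```bash
python3 ped.py
python3 - <<'E'
from h import *
# recheck offcut unmoved; finger tip geometry (tool frame), shut
p,d=ctrl.grab_frame("wrist"); cv2.imwrite("pics/w3.png",p[:,:,::-1]); W=cloud("wrist",d); s=ctrl.get_state()
T=Rq(s["orientation"]).inv().apply((W-s["eef_pos"]).reshape(-1,3)).reshape(W.shape)
m=(d>0)&(abs(T[...,2])<.02)&(abs(T[...,1])<.03)&(T[...,0]>-.12)&(T[...,0]<.012)
P=T[m]; print(len(P)); 
for a in np.arange(-.06,.012,.006):
    q=P[(P[:,0]>=a)&(P[:,0]<a+.006)]; print(round(a,3),len(q),q[:,1].max() if len(q) else '')
plan([.4965,.375,.14],RT(np.radians(3),0,1))
E
```

```text
t 3.7 tcp [ 0.5322 -0.1039  0.1171] F [1.4 0.8 0.5] w 0.004 q [ 0.51  0.3  -0.46  1.73  0.16  1.14 -0.1 ]
[[0.011, 0.102, 0.995], [-0.016, 0.995, -0.102], [-1.0, -0.015, 0.013]]
brass 1012 [ 0.0219 -0.078   0.0457] [0.0445 0.0468]
red 1324 [-0.0023 -0.1814  0.0267] [0.0253 0.0278]
bed 4898 [-0.0302 -0.0572  0.0271] [0.0259 0.0283]
pad slope rad [-0.00680794  0.02535899] y range -0.20085305627769862 -0.16514119676251032
17506
-0.06 409 0.011641876261063345
-0.054 363 0.011662548462863253
-0.048 361 0.0114243929173094
-0.042 302 0.011396923236620626
-0.036 261 0.011604551625523771
-0.03 93 0.011327663362573437
-0.024 0 
-0.018 0 
-0.012 0 
-0.006 0 
-0.0 0 
0.006 0 
n 13 totrot [-8.9   0.28  0.87] dp [-0.0328  0.479   0.0286]
[-0.7, 0.0, 0.1] [-0.28, 3.64, -0.63]
[-0.7, 0.0, 0.1] [-0.27, 3.64, -0.59]
[-0.7, 0.0, 0.1] [-0.27, 3.65, -0.54]
[-0.7, 0.0, 0.1] [-0.26, 3.66, -0.5]
[-0.7, 0.0, 0.1] [-0.26, 3.66, -0.45]
[-0.7, 0.0, 0.1] [-0.26, 3.67, -0.41]
[-0.7, 0.0, 0.1] [-0.25, 3.67, -0.37]
[-0.7, 0.0, 0.1] [-0.25, 3.68, -0.32]
[-0.7, 0.0, 0.1] [-0.24, 3.68, -0.28]
[-0.7, 0.0, 0.1] [-0.24, 3.69, -0.24]
[-0.7, 0.0, 0.1] [-0.23, 3.69, -0.19]
[-0.7, 0.0, 0.1] [-0.23, 3.69, -0.15]
[-0.7, 0.0, 0.1] [-0.22, 3.69, -0.1]
```

{"name": "move_arm", "arguments": {"moves": [-0.7,0,0.1,-0.28,3.64,-0.63,0.75,-0.7,0,0.1,-0.27,3.64,-0.59,0.75,-0.7,0,0.1,-0.27,3.65,-0.54,0.75,-0.7,0,0.1,-0.26,3.66,-0.5,0.75,-0.7,0,0.1,-0.26,3.66,-0.45,0.75,-0.7,0,0.1,-0.26,3.67,-0.41,0.75,-0.7,0,0.1,-0.25,3.67,-0.37,0.75,-0.7,0,0.1,-0.25,3.68,-0.32,0.75]}}

```text
time_s: 4.47
eef_pos: [0.505, 0.1878, 0.1174]
orientation: [0.703, 0.006, 0.711, -0.011]
wrist_force: [1.0, -0.6, 0.1]
width: 0.748
```

{"name": "move_arm", "arguments": {"moves": [-0.7,0,0.1,-0.24,3.68,-0.28,0.75,-0.7,0,0.1,-0.24,3.69,-0.24,0.75,-0.7,0,0.1,-0.23,3.69,-0.19,0.75,-0.7,0,0.1,-0.23,3.69,-0.15,0.75,-0.7,0,0.1,0,2.5,-0.1,0.75,0,0,0,0,0,0,0.75]}}

```text
time_s: 4.97
eef_pos: [0.4853, 0.3752, 0.116]
orientation: [0.698, -0.018, 0.715, 0.018]
wrist_force: [-1.1, -0.5, -0.2]
width: 0.753
```

```bash
cat > off.py <<'E'
from h import *
import sys
st()
m,f,a,o=cam("wrist"); p,d=ctrl.grab_frame("wrist"); cv2.imwrite(f"pics/{sys.argv[1]}.png",p[:,:,::-1]); W=cloud("wrist",d)
hsv=cv2.cvtColor(p,cv2.COLOR_RGB2HSV); H,S,V=[hsv[...,i].astype(int) for i in range(3)]
mk=((H>8)&(H<22)&(S>60)&(V>110)&(d>0))
n,l,s,c=cv2.connectedComponentsWithStats(mk.astype(np.uint8)); i=np.argmax(s[1:,4])+1
P=W[l==i]; zt=np.percentile(P[:,2],80); T=P[abs(P[:,2]-zt)<.006]
print("top z",zt,"rect",cv2.minAreaRect((T[:,:2]*1e3).astype(np.float32)),"px",s[i])
s=ctrl.get_state(); Q=Rq(s["orientation"]).inv().apply((W-s["eef_pos"]).reshape(-1,3)).reshape(W.shape)
k=(d>0)&(abs(Q[...,2])<.065)&(abs(Q[...,1])<.02)&(Q[...,0]>-.1)&(Q[...,0]<.012)&(V<90)&(S<90)
print("finger tip x max (tool)",np.percentile(Q[k][:,0],99.5) if k.sum() else None)
E
python3 off.py w4
```

```text
t 4.97 tcp [0.4853 0.3752 0.116 ] F [-1.1 -0.5 -0.2] w 0.753 q [-0.23  0.52 -0.66  1.49  0.31  1.26 -0.87]
[[-0.024, -0.051, 0.998], [-0.0, 0.999, 0.051], [-1.0, 0.001, -0.024]]
top z 0.03614564123191929 rect ((496.8236999511719, 371.769287109375), (43.597652435302734, 109.73738861083984), 3.1517434120178223) px [ 312  131   52  120 5327]
finger tip x max (tool) -0.033214398578844014
```

View pics/w4.png

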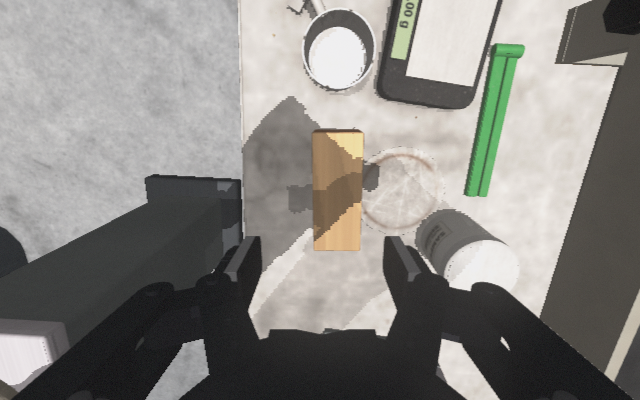

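The view shows the offcut at (338,190) with the open fingers either side of it in column terms. The tin is at (475,260), clear of the right finger. The fingertips really sit about 28–33 mm behind the reported TCP, so I allow for that.

Run:
```python
from h import *
plan([.4968,.3735,.04],RT(np.radians(3.2),0,1))
```

```text
n 2 totrot [-0.38 -1.43  0.02] dp [ 0.0112  0.0005 -0.0755]
[-0.2, -0.7, 0.0] [3.76, -0.0, 0.65]
[-0.2, -0.7, 0.0] [3.77, -0.0, 0.61]
```

{"name": "move_arm", "arguments": {"moves": [-0.2,-0.7,0,2.5,0,0.6,0.75,-0.2,-0.7,0,2.5,0,0.5,0.75,0,0,0,1.5,0,0,0.75,0,0,0,0,0,0,0.75]}}

```text
time_s: 5.35
eef_pos: [0.4958, 0.3699, 0.0438]
orientation: [0.706, -0.021, 0.708, 0.018]
wrist_force: [-0.8, 0.1, 0.0]
width: 0.752
```

Run:
```python
from h import *
st(); plan([.4968,.3735,-.02],RT(np.radians(3.2),0,1))
```

```text
t 5.35 tcp [0.4958 0.3699 0.0438] F [-0.8  0.1  0. ] w 0.752 q [-0.24  0.58 -0.63  1.56  0.37  1.12 -0.9 ]
[[-0.002, -0.056, 0.998], [-0.005, 0.998, 0.056], [-1.0, -0.004, -0.002]]
n 2 totrot [-0.01 -0.14  0.25] dp [ 0.001   0.0036 -0.0638]
[-0.0, -0.1, 0.1] [3.19, 0.19, 0.07]
[-0.0, -0.1, 0.1] [3.19, 0.18, 0.06]
```

{"name": "move_arm", "arguments": {"moves": [0,0,0.1,2.1,0.25,0.05,0.75,0,0,0.1,2.1,0.2,0.05,0.75,0,0,0,1.5,0.1,0,0.75,0,0,0,0.3,0,0,0.75]}}

```text
time_s: 5.68
eef_pos: [0.4985, 0.3692, -0.0187]
orientation: [0.706, -0.019, 0.708, 0.016]
wrist_force: [-0.5, -0.8, -0.3]
width: 0.749
```

```bash
python3 off.py w5
```

```text
t 5.68 tcp [ 0.4985  0.3692 -0.0187] F [-0.5 -0.8 -0.3] w 0.749 q [-0.26  0.66 -0.6   1.6   0.42  1.02 -0.94]
[[-0.003, -0.049, 0.999], [-0.005, 0.999, 0.049], [-1.0, -0.005, -0.003]]
top z 0.0370047704773619 rect ((496.41485595703125, 384.58941650390625), (43.8697624206543, 89.09844207763672), 3.261992931365967) px [  260   139   114   195 17228]
finger tip x max (tool) -0.030317732112250577
```

Tips at about z = 0.012, around the offcut. Close.

{"name": "move_arm", "arguments": {"moves": [0,0,0,0.2,0,-0.1,0.3,0,0,0,0,0,0,0.3,0,0,0,0,0,0,0.3,0,0,0,0,0,0,0.3,0,0,0,0,0,0,0.3,0,0,0,0,0,0,0.3], "force": 50}}

```text
time_s: 6.23
eef_pos: [0.5002, 0.3683, -0.0158]
orientation: [0.707, -0.018, 0.707, 0.015]
wrist_force: [-0.0, -0.4, -1.9]
width: 0.508
```

{"name": "move_arm", "arguments": {"moves": [0,0,0,-2,0,0,0.3,0,0,0,-3,0,0,0.3,0,0,0,-4,0,0,0.3,0,0,0,-3,0,0,0.3,0,0,0,0,0,0,0.3]}}

```text
time_s: 6.65
eef_pos: [0.4981, 0.3675, 0.107]
orientation: [0.705, -0.019, 0.708, 0.014]
wrist_force: [1.2, 0.4, -1.3]
width: 0.507
```

```bash
python3 off.py w6
python3 - <<'E'
from h import *
plan(j2w([-.005,-.006,.115]),RT(TH,0,1))
E
```

```text
t 6.65 tcp [0.4981 0.3675 0.107 ] F [ 1.2  0.4 -1.3] w 0.507 q [-0.22  0.52 -0.65  1.5   0.33  1.24 -0.87]
[[-0.004, -0.047, 0.999], [-0.007, 0.999, 0.047], [-1.0, -0.007, -0.004]]
top z 0.16047528657394206 rect ((497.0887145996094, 383.41015625), (43.908546447753906, 90.30847930908203), 3.1611745357513428) px [  264   138   115   196 16994]
finger tip x max (tool) -0.03626156117365043
n 8 totrot [ 8.   -0.3   0.47] dp [ 0.0449 -0.2915  0.0103]
[1.0, -0.0, 0.1] [-0.1, -3.67, 0.39]
[1.0, -0.0, 0.1] [-0.11, -3.66, 0.45]
[1.0, -0.0, 0.1] [-0.11, -3.65, 0.52]
[1.0, -0.0, 0.1] [-0.11, -3.64, 0.58]
[1.0, -0.0, 0.1] [-0.12, -3.63, 0.64]
[1.0, -0.0, 0.1] [-0.12, -3.62, 0.71]
[1.0, -0.0, 0.1] [-0.12, -3.61, 0.77]
[1.0, -0.0, 0.1] [-0.13, -3.59, 0.83]
```

View pics/w6.png

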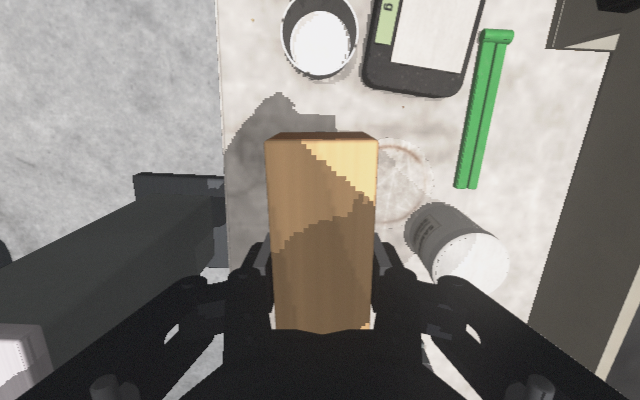

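Gripped. The offcut (264–379, 132–334) sits level and square between the fingers, with its centre about 6 mm towards tool +y. Carry it to the jig.

{"name": "move_arm", "arguments": {"moves": [1,0,0.1,0,-3.67,0.39,0.3,1,0,0.1,0,-3.66,0.45,0.3,1,0,0.1,0,-3.65,0.52,0.3,1,0,0.1,0,-3.64,0.58,0.3,1,0,0.1,0,-3.63,0.64,0.3,1,0,0.1,0,-3.62,0.71,0.3,1,0,0.1,0,-3.0,0.7,0.3,1,0,0.1,0,-2.0,0.4,0.3]}}

```text
time_s: 7.37
eef_pos: [0.5337, 0.0944, 0.0968]
orientation: [0.702, 0.032, 0.711, -0.026]
wrist_force: [0.1, -0.7, -2.3]
width: 0.51
```

Run:
```python
from h import *
st(); plan(j2w([-.005,-.010,.05]),RT(TH,0,1))
```

```text
t 7.37 tcp [0.5337 0.0944 0.0968] F [ 0.1 -0.7 -2.3] w 0.51 q [ 0.25  0.36 -0.58  1.72  0.2   1.14 -0.47]
[[-0.013, 0.082, 0.997], [0.01, 0.997, -0.082], [-1.0, 0.008, -0.014]]
n 2 totrot [ 0.57 -0.82 -0.48] dp [ 0.0084 -0.0229 -0.0468]
[0.3, -0.4, -0.2] [2.32, -1.13, 0.55]
[0.3, -0.4, -0.2] [2.33, -1.11, 0.53]
```

{"name": "move_arm", "arguments": {"moves": [0.3,-0.4,-0.2,1.2,-1.1,0.5,0.3,0.3,-0.4,-0.2,1.2,-1.1,0.4,0.3,0,0,0,1.2,-0.1,0,0.3,0,0,0,0,0,0,0.3]}}

```text
time_s: 7.7
eef_pos: [0.5394, 0.0582, 0.0551]
orientation: [0.705, 0.037, 0.707, -0.04]
wrist_force: [-0.9, 0.1, -2.7]
width: 0.507
```

```bash
cat > jo.py <<'E'
from h import *
import sys
def run(n,save=None,c="wrist"):
    p,d=ctrl.grab_frame(c); W=cloud(c,d); J=JR.inv().apply((W-C).reshape(-1,3)).reshape(W.shape)
    if save: cv2.imwrite(f"pics/{save}.png",p[:,:,::-1])
    hsv=cv2.cvtColor(p,cv2.COLOR_RGB2HSV); H,S,V=[hsv[...,i].astype(int) for i in range(3)]
    mk=((H>8)&(H<24)&(S>60)&(V>90)&(d>0)&(abs(J[...,0])<.09)&(abs(J[...,1])<.14)&(J[...,1]>-.068)); 
    k,l,s,_=cv2.connectedComponentsWithStats(mk.astype(np.uint8)); i=np.argmax(s[1:,4])+1
    P=J[l==i]; zt=np.percentile(P[:,2],80); T=P[abs(P[:,2]-zt)<.005]
    print(c,"offcut jig: top z",zt.round(4),"rect",cv2.minAreaRect((T[:,:2]*1e3).astype(np.float32)),"x",np.percentile(T[:,0],[.5,99.5]).round(4),"y",np.percentile(T[:,1],[.5,99.5]).round(4))
    m=(abs(J[...,2]-.06)<.006)&(abs(J[...,0]-.055)<.02)&(abs(J[...,1])<.11)&(d>0)&(S<60); 
    if m.sum()>20: print(" fence jig x",np.percentile(J[m][:,0],[2,98]).round(4),"z",np.median(J[m][:,2]).round(4))
    s=ctrl.get_state(); print(" tcp jig",JR.inv().apply(s["eef_pos"]-C).round(4))
if __name__=="__main__":
    st(); run(0,sys.argv[1] if len(sys.argv)>1 else None)
    if len(sys.argv)>2: run(0,sys.argv[1]+"s","scene")
E
python3 jo.py
python3 - <<'E'
from h import *
plan(j2w([-.005,-.014,.014]),RT(TH,0,1))
E
```

```text
t 7.7 tcp [0.5394 0.0582 0.0551] F [-0.9  0.1 -2.7] w 0.507 q [ 0.28  0.4  -0.55  1.77  0.24  1.05 -0.47]
[[-0.004, 0.109, 0.994], [-0.004, 0.994, -0.109], [-1.0, -0.004, -0.004]]
wrist offcut jig: top z 0.1119 rect ((-5.740378379821777, -6.9603729248046875), (90.0211410522461, 43.92329788208008), 89.41395568847656) x [-0.0271  0.0158] y [-0.0493  0.0377]
 fence jig x [0.0452 0.0645] z 0.0611
 tcp jig [-0.006  -0.0234  0.056 ]
n 2 totrot [-0.93 -0.17  0.26] dp [ 0.0019  0.0093 -0.042 ]
[-0.5, -0.1, 0.1] [2.1, 0.48, 0.05]
[-0.5, -0.1, 0.1] [2.1, 0.48, 0.05]
```

{"name": "move_arm", "arguments": {"moves": [-0.5,0,0.1,0.3,0.8,0.1,0.3,-0.4,0,0.1,1.0,0.4,0.1,0.3,0,0,0,1.2,0.1,0,0.3,0,0,0,0.5,0,0,0.3,0,0,0,0,0,0,0.3]}}

```text
time_s: 8.17
eef_pos: [0.5436, 0.0762, 0.0241]
orientation: [0.706, 0.031, 0.707, -0.03]
wrist_force: [-0.5, -1.2, -1.5]
width: 0.51
```

```bash
python3 jo.py
```

```text
t 8.17 tcp [0.5436 0.0762 0.0241] F [-0.5 -1.2 -1.5] w 0.51 q [ 0.24  0.45 -0.54  1.78  0.27  0.99 -0.49]
[[-0.002, 0.086, 0.996], [0.002, 0.996, -0.086], [-1.0, 0.002, -0.002]]
wrist offcut jig: top z 0.0805 rect ((-4.11210823059082, 11.074012756347656), (43.90018844604492, 89.79191589355469), 0.8382943272590637) x [-0.0257  0.0173] y [-0.0313  0.0556]
 fence jig x [0.0446 0.0638] z 0.0603
 tcp jig [-0.004  -0.0051  0.0244]
```

{"name": "move_arm", "arguments": {"moves": [0.3,0,0,0.5,-0.5,0,0.3,0,0,0,0.5,-0.3,0,0.3,0,0,0,0.3,0,0,0.3,0,0,0,0.2,0,0,0.3]}}

```text
time_s: 8.55
eef_pos: [0.5437, 0.0683, 0.0105]
orientation: [0.706, 0.033, 0.706, -0.032]
wrist_force: [-14.5, 0.8, 36.6]
width: 0.51
```

```bash
python3 jo.py
```

```text
t 8.55 tcp [0.5437 0.0683 0.0105] F [-14.5   0.8  36.6] w 0.51 q [ 0.25  0.46 -0.54  1.79  0.28  0.96 -0.49]
[[0.0, 0.091, 0.996], [0.002, 0.996, -0.091], [-1.0, 0.002, 0.0]]
wrist offcut jig: top z 0.0667 rect ((-3.2614002227783203, 3.477710723876953), (43.80876922607422, 89.35433959960938), 0.3705977499485016) x [-0.0248  0.0182] y [-0.0388  0.0478]
 fence jig x [0.0448 0.064 ] z 0.0601
 tcp jig [-0.003  -0.013   0.0106]
```

{"name": "move_arm", "arguments": {"moves": [0,0,0,-0.15,0,0,0.3,0,0,0,0,-0.3,0,0.3,0,0,0,0,-0.2,0,0.3,0,0,0,0,0,0,0.3]}}

```text
time_s: 8.93
eef_pos: [0.544, 0.0621, 0.0128]
orientation: [0.707, 0.033, 0.706, -0.032]
wrist_force: [-0.2, 0.8, -2.3]
width: 0.511
```

```bash
python3 jo.py
```

```text
t 8.93 tcp [0.544  0.0621 0.0128] F [-0.2  0.8 -2.3] w 0.511 q [ 0.26  0.46 -0.54  1.8   0.28  0.96 -0.48]
[[0.002, 0.092, 0.996], [0.001, 0.996, -0.092], [-1.0, 0.001, 0.002]]
wrist offcut jig: top z 0.0688 rect ((-2.5308399200439453, -2.9672470092773438), (43.900447845458984, 89.86443328857422), 0.5430933833122253) x [-0.024   0.0188] y [-0.0453  0.0417]
 fence jig x [0.0447 0.0639] z 0.0599
 tcp jig [-0.0023 -0.0191  0.0127]
```

{"name": "move_arm", "arguments": {"moves": [0,0,0,0.05,-0.15,-0.2,0.3,0,0,0,0,-0.1,0,0.3]}}

```text
time_s: 9.15
eef_pos: [0.5414, 0.0596, 0.0118]
orientation: [0.707, 0.033, 0.706, -0.032]
wrist_force: [-0.1, 0.4, -2.8]
width: 0.505
```

{"name": "move_arm", "arguments": {"moves": [0,0,0,0.1,-0.1,0,0.3]}}

```text
time_s: 9.23
eef_pos: [0.5414, 0.0593, 0.011]
orientation: [0.707, 0.033, 0.706, -0.032]
wrist_force: [1.4, 4.6, 0.7]
width: 0.508
```

{"name": "move_arm", "arguments": {"moves": [0,0,0,0.05,-0.1,0,0.3]}}

```text
time_s: 9.32
eef_pos: [0.5415, 0.0593, 0.0108]
orientation: [0.707, 0.033, 0.705, -0.031]
wrist_force: [-2.8, 4.6, 4.9]
width: 0.506
```

```bash
python3 jo.py
```

```text
t 9.32 tcp [0.5415 0.0593 0.0108] F [-2.8  4.6  4.9] w 0.506 q [ 0.27  0.45 -0.54  1.81  0.28  0.95 -0.47]
[[0.003, 0.091, 0.996], [0.003, 0.996, -0.091], [-1.0, 0.003, 0.003]]
wrist offcut jig: top z 0.0669 rect ((-4.8220672607421875, -6.060512542724609), (43.72861099243164, 89.95077514648438), 0.3649185299873352) x [-0.0263  0.0166] y [-0.0483  0.0386]
 fence jig x [0.0447 0.064 ] z 0.0601
 tcp jig [-0.0045 -0.0222  0.0108]
```

End against the stop, down on the bed. Release and retreat upward.

{"name": "move_arm", "arguments": {"moves": [0,0,0,0,0,0,0.62,0,0,0,0,0,0,0.62,0,0,0,-0.5,0,0,0.62,0,0,0,-2,0,0,0.62,0,0,0,-3.5,0,0,0.62,0,0,0,-3.5,0,0,0.62,0,0,0,-2,0,-2,0.3,0,0,0,0,0,0,0]}}

```text
time_s: 10.03
eef_pos: [0.5196, 0.0581, 0.1298]
orientation: [0.705, 0.033, 0.707, -0.033]
wrist_force: [0.5, 1.4, -1.2]
width: 0.349
```

```bash
python3 jo.py w7 s
python3 - <<'E'
from h import *
# tilted pose: tool x forward-down 40 deg off vertical; true tip 25mm behind tcp along x
Rt=RT(TH,40,1); x=Rt.apply([1,0,0]); edge=j2w([-.027,-.015,.066]); tip=edge-.05*x; plan(tip+.0255*x,Rt)
E
```

```text
t 10.03 tcp [0.5196 0.0581 0.1298] F [ 0.5  1.4 -1.2] w 0.349 q [ 0.33  0.27 -0.59  1.74  0.16  1.18 -0.4 ]
[[-0.002, 0.093, 0.996], [0.001, 0.996, -0.093], [-1.0, 0.001, -0.003]]
wrist offcut jig: top z 0.0655 rect ((-3.3648452758789062, -15.010269165039062), (43.60551452636719, 105.76451873779297), 0.4221978485584259) x [-0.0248  0.0181] y [-0.0668  0.0377]
 fence jig x [0.0462 0.0655] z 0.059
 tcp jig [-0.0248 -0.0264  0.1286]
scene offcut jig: top z 0.0674 rect ((-4.699583053588867, 14.091554641723633), (44.18461608886719, 55.001373291015625), 3.2905116081237793) x [-0.0265  0.0168] y [-0.0116  0.0401]
 fence jig x [0.0446 0.0655] z 0.0601
 tcp jig [-0.0252 -0.027   0.1268]
n 6 totrot [ -0.13 -40.22   0.05] dp [-0.0164  0.0135 -0.042 ]
[-0.0, -6.7, 0.0] [0.7, 0.2, -0.29]
[-0.0, -6.7, 0.0] [0.66, 0.2, -0.37]
[-0.0, -6.7, 0.0] [0.62, 0.2, -0.44]
[-0.0, -6.7, 0.0] [0.56, 0.2, -0.51]
[-0.0, -6.7, 0.0] [0.5, 0.2, -0.58]
[-0.0, -6.7, 0.0] [0.42, 0.2, -0.63]
```

View pics/w7.png

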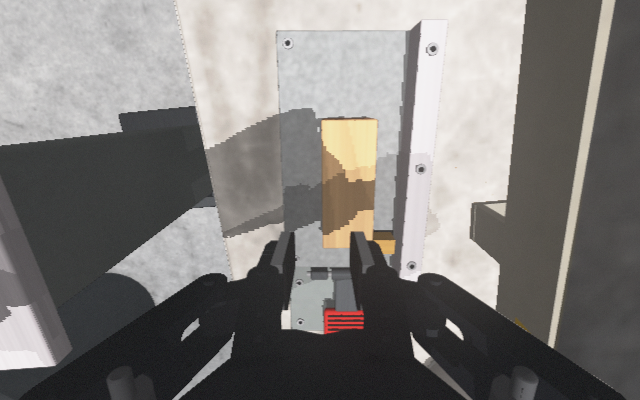

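The offcut lies on the bed (322–377, 118–248) with its right end at the raised brass (382,240). Next I tilt the gripper 45° and part the fingers slightly, so that one finger bears on the top face and the other on the near face (a V over the near upper edge).

```bash
cat >> h.py <<'E'
def notch(ex,y,ez,depth,tilt=45,off=.027): # TCP for finger-tip midpoint 'depth' past the edge (negative = standoff)
    Rt=RT(TH,tilt,1); x=Rt.apply([1,0,0]); return j2w([ex,y,ez])+(depth+off)*x,Rt
E
python3 - <<'E'
from h import *
st(); plan(*notch(-.026,-.018,.066,-.05))
E
```

```text
t 10.13 tcp [0.5204 0.0565 0.1268] F [-0.  -0.8 -0.2] w 0.17 q [ 0.33  0.28 -0.58  1.74  0.16  1.18 -0.4 ]
[[-0.004, 0.095, 0.995], [0.0, 0.996, -0.095], [-1.0, -0.0, -0.004]]
n 7 totrot [ -0.13 -45.22   0.06] dp [-0.0162  0.0105 -0.0445]
[-0.0, -6.5, 0.0] [0.64, 0.13, -0.24]
[-0.0, -6.5, 0.0] [0.61, 0.13, -0.31]
[-0.0, -6.5, 0.0] [0.57, 0.13, -0.38]
[-0.0, -6.5, 0.0] [0.52, 0.13, -0.44]
[-0.0, -6.5, 0.0] [0.47, 0.13, -0.49]
[-0.0, -6.5, 0.0] [0.41, 0.13, -0.54]
[-0.0, -6.5, 0.0] [0.35, 0.13, -0.59]
```

{"name": "move_arm", "arguments": {"moves": [0,-6.5,0,0,0.13,-0.3,0.27,0,-6.5,0,0,0.13,-0.3,0.27,0,-6.5,0,0,0.13,-0.3,0.27,0,-6.5,0,0,0.13,-0.3,0.27,0,-6.5,0,0,0.13,-0.3,0.27,0,-6.5,0,0,0.13,-0.3,0.27,0,-6.5,0,0,0.13,-0.3,0.27,0,0,0,0,0,0,0.27]}}

```text
time_s: 10.8
eef_pos: [0.5141, 0.0708, 0.1217]
orientation: [0.889, 0.028, 0.455, -0.039]
wrist_force: [-0.2, 0.3, 0.7]
width: 0.267
```

Run:
```python
from h import *
st(); plan(*notch(-.026,-.018,.066,-.03))
```

```text
t 10.8 tcp [0.5141 0.0708 0.1217] F [-0.2  0.3  0.7] w 0.267 q [ 0.66 -0.2  -0.95  2.32  0.19  0.36 -0.58]
[[0.583, 0.095, 0.807], [-0.043, 0.995, -0.086], [-0.812, 0.015, 0.584]]
n 2 totrot [-0.67 -9.26 -0.58] dp [ 0.0042 -0.0051 -0.0536]
[-0.3, -4.6, -0.3] [2.31, -0.28, -1.37]
[-0.3, -4.6, -0.3] [2.19, -0.26, -1.56]
```

```bash
cat >> h.py <<'E'
def vn(ex,y,ez,back=(0,0),tilt=33,w=.023,off=.027):
    t=np.radians(tilt); Rt=RT(TH,tilt,1); return j2w([ex+w/2*np.cos(t)-back[0],y,ez-w/2*np.sin(t)+back[1]])+off*Rt.apply([1,0,0]),Rt
E
python3 - <<'E'
from h import *
plan(*vn(-.026,-.018,.066,(.012,.02))); print(vn(-.026,-.018,.066)[0],vn(.001,-.018,.066)[0])
E
```

```text
n 2 totrot [-0.61  2.74 -0.64] dp [ 0.0186 -0.0065 -0.0646]
[-0.3, 1.4, -0.3] [3.18, -0.28, -1.11]
[-0.3, 1.4, -0.3] [3.21, -0.26, -1.03]
[0.54469435 0.06322937 0.03709255] [0.57157892 0.06073536 0.03709255]
```

{"name": "move_arm", "arguments": {"moves": [-0.3,1.4,-0.3,2.1,-0.25,-0.7,0.27,-0.3,1.4,-0.3,2.1,-0.2,-0.7,0.27,0,0,0,1.5,0,-0.5,0.27,0,0,0,0,0,0,0.27]}}

```text
time_s: 11.13
eef_pos: [0.5251, 0.0616, 0.0729]
orientation: [0.877, 0.022, 0.478, -0.044]
wrist_force: [-0.6, -0.1, -0.4]
width: 0.273
```

```bash
cat > v.py <<'E'
from h import *
import sys
ctrl.grab_frame("wrist"); st(); s=ctrl.get_state(); print("F jig",JR.inv().apply(s["wrist_force"]).round(1))
if len(sys.argv)>1: print("to contact:"); plan(*vn(float(sys.argv[1]),-.018,.066))
p,d=ctrl.grab_frame("wrist"); W=cloud("wrist",d); J=JR.inv().apply((W-C).reshape(-1,3)).reshape(W.shape)
hsv=cv2.cvtColor(p,cv2.COLOR_RGB2HSV); H,S,V=[hsv[...,i].astype(int) for i in range(3)]
mk=((H>8)&(H<24)&(S>60)&(V>90)&(d>0)&(abs(J[...,0])<.09)&(J[...,1]<.12)&(J[...,1]>-.068)&(abs(J[...,2]-.066)<.006))
T=J[mk]
if len(T)>50: print("top",len(T),"z",np.median(T[:,2]).round(4),cv2.minAreaRect((T[:,:2]*1e3).astype(np.float32)),"x",np.percentile(T[:,0],[.5,99.5]).round(4),"y",np.percentile(T[:,1],[.5,99.5]).round(4))
m=(abs(J[...,2]-.06)<.006)&(abs(J[...,0]-.055)<.02)&(abs(J[...,1])<.11)&(d>0)&(S<60)
if m.sum()>20: print("fence x",np.percentile(J[m][:,0],[2,98]).round(4))
E
python3 v.py -.026
python3 - <<'E'
from h import *
p,_=ctrl.grab_frame("side"); cv2.imwrite("pics/s8.png",cv2.resize(p[100:260,240:420,::-1],None,fx=4,fy=3.7,interpolation=cv2.INTER_CUBIC))
E
```

```text
t 11.18 tcp [0.5248 0.0623 0.0732] F [-0.4 -0.4  0.2] w 0.27 q [ 0.87  0.04 -1.21  2.3   0.74  0.39 -1.05]
[[0.539, 0.098, 0.837], [-0.054, 0.995, -0.081], [-0.841, -0.001, 0.542]]
F jig [-0.3 -0.4  0.2]
to contact:
n 2 totrot [-0.22 -0.21  0.23] dp [ 0.0199  0.0009 -0.0361]
[-0.1, -0.1, 0.1] [2.05, 0.15, -0.15]
[-0.1, -0.1, 0.1] [2.05, 0.14, -0.15]
top 8193 z 0.0665 ((-5.543760299682617, -14.114505767822266), (45.10274124145508, 107.6729736328125), 0.48139476776123047) x [-0.0277  0.016 ] y [-0.0672  0.0395]
fence x [0.0441 0.0635]
```

View pics/s8.png

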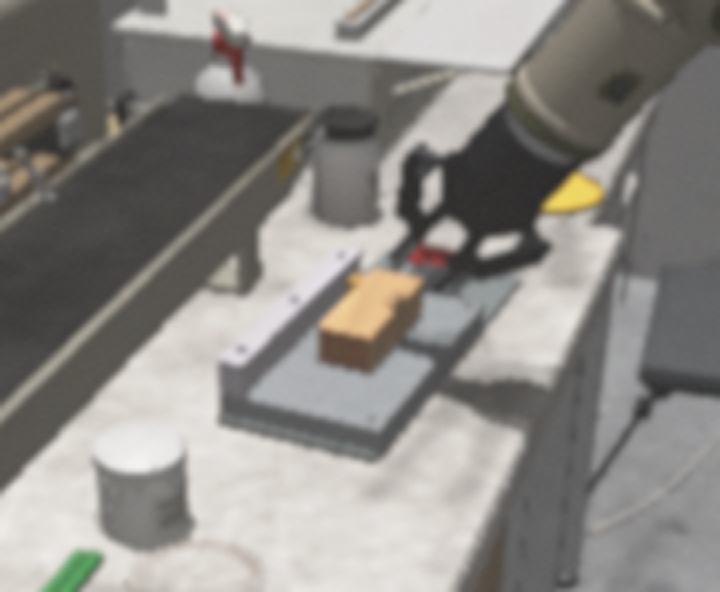

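The side view shows the fingers coming in diagonally at the offcut's near upper edge, with the offcut still on the bed by the fence.

{"name": "move_arm", "arguments": {"moves": [0,0,0,1.2,0.1,0,0.27,0,0,0,1.2,0.1,0,0.27,0,0,0,0.8,0.1,0,0.27,0,0,0,0,0,0,0.27]}}

```text
time_s: 11.62
eef_pos: [0.543, 0.0637, 0.048]
orientation: [0.877, 0.023, 0.478, -0.045]
wrist_force: [-0.1, -0.6, -0.0]
width: 0.269
```

```bash
python3 v.py -.027
```

```text
t 11.67 tcp [0.5428 0.064  0.0485] F [-0.4  0.1  0.6] w 0.275 q [ 0.72  0.2  -1.1   2.29  1.11  0.46 -1.37]
[[0.539, 0.101, 0.836], [-0.058, 0.995, -0.083], [-0.84, -0.003, 0.542]]
F jig [-0.4  0.   0.6]
to contact:
n 1 totrot [-0.3  -0.17  0.43] dp [ 0.0009 -0.0007 -0.0114]
[-0.3, -0.2, 0.4] [1.01, -0.06, -0.53]
top 10246 z 0.0664 ((-9.353717803955078, -14.246574401855469), (57.1439094543457, 107.37469482421875), 0.254868745803833) x [-0.0255  0.018 ] y [-0.0672  0.0393]
fence x [0.0442 0.0635]
```

{"name": "move_arm", "arguments": {"moves": [0,0,0.2,0.4,0,-0.25,0.27,0,0,0.2,0.3,0,-0.2,0.27,0,0,0,0,0,0,0.27]}}

```text
time_s: 11.97
eef_pos: [0.5429, 0.0644, 0.0426]
orientation: [0.878, 0.023, 0.477, -0.042]
wrist_force: [0.2, -0.3, 0.4]
width: 0.269
```

```bash
python3 v.py -.026
```

```text
t 12.02 tcp [0.5431 0.0645 0.0428] F [ 0.3 -0.1  0.5] w 0.272 q [ 0.71  0.21 -1.09  2.29  1.16  0.45 -1.42]
[[0.542, 0.096, 0.835], [-0.052, 0.995, -0.081], [-0.839, 0.001, 0.545]]
F jig [ 0.3 -0.1  0.5]
to contact:
n 1 totrot [-0.18  0.    0.07] dp [ 0.0016 -0.0013 -0.0058]
[-0.2, 0.0, 0.1] [0.58, -0.12, -0.17]
top 10275 z 0.066 ((-9.157112121582031, -14.30123519897461), (56.999263763427734, 107.25984191894531), 0.25987836718559265) x [-0.0254  0.018 ] y [-0.0672  0.0391]
fence x [0.0443 0.0636]
```

{"name": "move_arm", "arguments": {"moves": [0,0,0,0.4,-0.1,0.2,0.27,0,0,0,0.27,-0.05,0.4,0.27,0,0,0,0,0,0,0.27]}}

```text
time_s: 12.32
eef_pos: [0.5522, 0.0626, 0.0413]
orientation: [0.878, 0.023, 0.476, -0.041]
wrist_force: [-1.0, -0.2, -0.4]
width: 0.27
```

```bash
python3 v.py -.02
```

```text
t 12.37 tcp [0.5519 0.0627 0.0412] F [-0.8 -1.4  0.1] w 0.27 q [ 0.7   0.24 -1.07  2.28  1.19  0.46 -1.43]
[[0.543, 0.095, 0.834], [-0.051, 0.996, -0.079], [-0.838, 0.0, 0.545]]
F jig [-0.7 -1.5  0.1]
to contact:
n 1 totrot [-0.12  0.06  0.05] dp [-0.0012  0.     -0.0041]
[-0.1, 0.1, 0.1] [0.27, -0.01, -0.32]
top 10368 z 0.0658 ((-0.5644893646240234, -14.350532531738281), (107.7988510131836, 56.60765838623047), 88.53331756591797) x [-0.017   0.0266] y [-0.0671  0.0389]
fence x [0.0441 0.0634]
```

{"name": "move_arm", "arguments": {"moves": [0,0,0,0.3,-0.05,0.45,0.27,0,0,0,0.3,-0.05,0.45,0.27,0,0,0,0.2,-0.05,0.3,0.27,0,0,0,0,0,0,0.27]}}

```text
time_s: 12.75
eef_pos: [0.5664, 0.0614, 0.0409]
orientation: [0.878, 0.022, 0.476, -0.04]
wrist_force: [-0.3, -0.4, 1.8]
width: 0.267
```

```bash
cat >> v.py <<'E'
q=T[(T[:,0]>np.median(T[:,0]))]; 
b=[(y,np.percentile(q[abs(q[:,1]-y)<.004][:,0],97)) for y in np.arange(-.05,.034,.008) if (abs(q[:,1]-y)<.004).sum()>10]
b=np.array(b); f=np.polyfit(b[:,0],b[:,1],1); print("far edge slope deg (0 = parallel)",np.degrees(f[0]).round(2),"x at y=-.07,.04:",np.polyval(f,[-.07,.04]).round(4))
E
python3 v.py .001
```

```text
t 12.8 tcp [0.5663 0.0613 0.0409] F [0.  1.3 0.4] w 0.269 q [ 0.68  0.28 -1.06  2.25  1.21  0.48 -1.42]
[[0.543, 0.092, 0.835], [-0.049, 0.996, -0.078], [-0.838, 0.001, 0.545]]
F jig [-0.1  1.3  0.4]
to contact:
n 1 totrot [-0.01  0.03 -0.07] dp [ 0.0053 -0.0006 -0.0038]
[-0.0, 0.0, -0.1] [0.61, -0.01, 0.24]
top 10428 z 0.0659 ((13.523420333862305, -14.482185363769531), (56.4666633605957, 106.97990417480469), 0.06752321124076843) x [-0.0027  0.0406] y [-0.0671  0.0389]
fence x [0.0442 0.0636]
far edge slope deg (0 = parallel) 15.74 x at y=-.07,.04: [0.0174 0.0476]
```

{"name": "move_arm", "arguments": {"moves": [0,0,0,0.15,-0.05,0.2,0.27,0,0,0,0.1,-0.03,0.12,0.27]}}

```text
time_s: 13.02
eef_pos: [0.5698, 0.0608, 0.0406]
orientation: [0.878, 0.022, 0.476, -0.04]
wrist_force: [-12.8, 1.7, 11.3]
width: 0.267
```

```bash
python3 v.py .001
```

```text
t 13.07 tcp [0.5698 0.0608 0.0406] F [-8.7  0.8 10.4] w 0.268 q [ 0.68  0.29 -1.05  2.24  1.21  0.48 -1.41]
[[0.543, 0.091, 0.835], [-0.049, 0.996, -0.076], [-0.838, 0.001, 0.545]]
F jig [-8.7 -0.  10.4]
to contact:
n 1 totrot [ 0.06  0.03 -0.1 ] dp [ 0.0018 -0.     -0.0035]
[0.1, 0.0, -0.1] [0.39, 0.01, -0.05]
top 10518 z 0.066 ((19.80242156982422, -14.42892837524414), (107.13603973388672, 61.277339935302734), 89.99363708496094) x [0.0004 0.0439] y [-0.067   0.0389]
fence x [0.0443 0.0638]
far edge slope deg (0 = parallel) 15.59 x at y=-.07,.04: [0.0209 0.0508]
```

Run:
```python
from h import *
p,_=ctrl.grab_frame("wrist"); np.save("pics/w9.npy",p); cv2.imwrite("pics/w9.png",p[:,:,::-1])
```

```text
(no output)
```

View pics/w9.png

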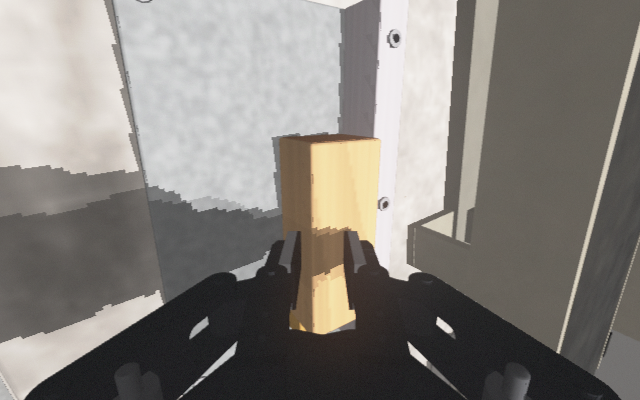

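The wrist view shows the fingers straddling the near upper edge, with the offcut's far side (380, 140–270) right against the fence. The stop end is hidden under the gripper, so I check it from the scene camera.

```bash
python3 v.py | head -3
python3 - <<'E'
from h import *
ps=[ctrl.grab_frame("scene")[0].astype(float) for _ in range(3)]
p=np.mean(ps,0).astype(np.uint8)
m,f,Rm,o=cam("scene")
for P in([.045,-.07,.066],[.002,-.07,.048],[.042,-.085,.048],[.02,-.07,.066]):
    q=Rm.T@(j2w(P)-o); print(P,(q[:2]/q[2]*f+[m["cx"],m["cy"]]).round(1))
cv2.imwrite("pics/s10.png",cv2.resize(p[130:230,280:400,::-1],None,fx=6,fy=6,interpolation=cv2.INTER_CUBIC))
E
```

```text
t 13.22 tcp [0.5697 0.0608 0.0407] F [-5.   1.9  6.3] w 0.269 q [ 0.68  0.29 -1.05  2.24  1.21  0.48 -1.41]
[[0.543, 0.091, 0.835], [-0.049, 0.996, -0.076], [-0.838, 0.001, 0.545]]
F jig [-5.1  1.5  6.3]
[0.045, -0.07, 0.066] [343.3 160.4]
[0.002, -0.07, 0.048] [354.7 173.3]
[0.042, -0.085, 0.048] [347.6 163.4]
[0.02, -0.07, 0.066] [350.2 164.9]
```

View pics/s10.png

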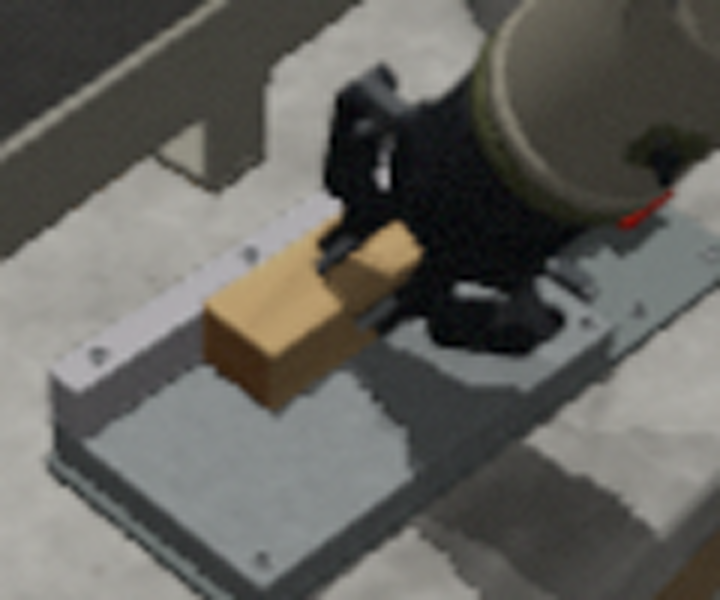

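{"name": "move_arm", "arguments": {"moves": [0,0,0,0.1,-0.25,0.1,0.27]}}

```text
time_s: 13.5
eef_pos: [0.5702, 0.0606, 0.0405]
orientation: [0.878, 0.022, 0.476, -0.038]
wrist_force: [-27.2, 10.0, 24.4]
width: 0.272
```

```bash
python3 v.py; python3 v.py|head -3
```

```text
t 13.55 tcp [0.5701 0.0608 0.0405] F [-20.7   5.9  20.6] w 0.272 q [ 0.68  0.29 -1.05  2.24  1.21  0.47 -1.41]
[[0.543, 0.086, 0.835], [-0.045, 0.996, -0.073], [-0.838, 0.002, 0.545]]
F jig [-21.2   3.9  20.6]
top 10559 z 0.066 ((19.85177230834961, -14.435771942138672), (61.07712173461914, 107.08783721923828), 0.07253807038068771) x [0.0005 0.0438] y [-0.067   0.0389]
fence x [0.0444 0.0637]
far edge slope deg (0 = parallel) 18.34 x at y=-.07,.04: [0.0161 0.0513]
t 13.65 tcp [0.57   0.0607 0.0405] F [-16.9   6.   16.7] w 0.272 q [ 0.68  0.29 -1.05  2.24  1.21  0.47 -1.41]
[[0.543, 0.086, 0.835], [-0.046, 0.996, -0.073], [-0.838, 0.002, 0.545]]
F jig [-17.3   4.4  16.7]
```

```bash
cat > fw.py <<'E'
from h import *
import sys
for i in range(int(sys.argv[1])):
    ctrl.grab_frame("wrist"); s=ctrl.get_state(); print(round(s["time_s"],2),JR.inv().apply(s["wrist_force"]).round(1),(JR.inv().apply(s["eef_pos"]-C)*1e3).round(2))
E
python3 fw.py 20
```

```text
13.75 [-17.1   4.3  16.5] [ 23.81 -18.11  40.58]
13.8 [-17.9   3.7  16.7] [ 23.8  -18.13  40.56]
13.85 [-18.5   3.1  16.5] [ 23.79 -18.15  40.56]
13.9 [-18.1   3.6  16.8] [ 23.79 -18.16  40.55]
13.95 [-18.4   3.4  17.2] [ 23.78 -18.15  40.54]
14.0 [-18.3   4.   17.3] [ 23.81 -18.17  40.58]
14.05 [-17.6   4.3  16.8] [ 23.79 -18.15  40.55]
14.1 [-18.4   4.   16. ] [ 23.79 -18.14  40.57]
14.15 [-17.8   3.   16. ] [ 23.77 -18.17  40.54]
14.2 [-17.3   3.7  16.6] [ 23.79 -18.15  40.55]
14.25 [-17.4   3.7  16.7] [ 23.8  -18.14  40.56]
14.3 [-17.5   4.1  17. ] [ 23.78 -18.14  40.56]
14.35 [-16.8   3.8  16.9] [ 23.8  -18.12  40.56]
14.4 [-18.1   4.   16.4] [ 23.79 -18.15  40.55]
14.45 [-18.1   3.9  16.5] [ 23.8  -18.13  40.58]
14.5 [-18.    3.5  16.1] [ 23.8  -18.14  40.56]
14.55 [-17.6   3.5  15.2] [ 23.78 -18.14  40.55]
14.6 [-17.9   3.2  17.2] [ 23.79 -18.15  40.55]
14.65 [-17.5   3.9  16.7] [ 23.81 -18.16  40.57]
14.7 [-18.3   4.2  17.8] [ 23.8  -18.12  40.57]
```

{"name": "move_arm", "arguments": {"moves": [0,0,0,0.06,-0.12,0.06,0.27]}}

```text
time_s: 14.78
eef_pos: [0.57, 0.0609, 0.0405]
orientation: [0.878, 0.02, 0.476, -0.037]
wrist_force: [-15.6, 0.2, 16.7]
width: 0.273
```

```bash
python3 fw.py 14 | tail -7
```

```text
15.18 [-16.8   0.5  17.2] [ 23.77 -18.08  40.54]
15.23 [-16.5   0.5  17.4] [ 23.79 -18.05  40.56]
15.28 [-17.    1.2  18.1] [ 23.77 -18.04  40.56]
15.33 [-18.    1.1  16.7] [ 23.74 -18.05  40.52]
15.38 [-17.6   1.3  17.6] [ 23.78 -18.05  40.55]
15.43 [-17.1   1.3  16.8] [ 23.76 -18.07  40.53]
15.48 [-16.4   1.3  17.2] [ 23.78 -18.07  40.55]
```

{"name": "move_arm", "arguments": {"moves": [0,0,0,0.02,-0.15,0.02,0.27]}}

```text
time_s: 15.57
eef_pos: [0.5698, 0.0608, 0.0408]
orientation: [0.878, 0.02, 0.476, -0.036]
wrist_force: [-4.7, 3.9, 5.0]
width: 0.27
```

```bash
python3 fw.py 14 | tail -5
```

```text
16.07 [-7.9  3.5  7.5] [ 23.63 -18.08  40.68]
16.12 [-8.1  3.1  7.9] [ 23.59 -18.11  40.64]
16.17 [-9.1  2.6  8.5] [ 23.62 -18.09  40.65]
16.22 [-8.1  2.6  8.2] [ 23.62 -18.11  40.67]
16.27 [-8.7  2.5  8.8] [ 23.61 -18.1   40.65]
```

{"name": "move_arm", "arguments": {"moves": [0,0,0,0.04,-0.12,0.04,0.27]}}

```text
time_s: 16.35
eef_pos: [0.5699, 0.0609, 0.0406]
orientation: [0.878, 0.02, 0.476, -0.034]
wrist_force: [-10.1, 3.3, 10.1]
width: 0.272
```

```bash
python3 fw.py 22 | tail -5; python3 v.py|tail -4
python3 - <<'E'
from h import *
p,d=ctrl.grab_frame("scene"); W=cloud("scene",d); J=JR.inv().apply((W-C).reshape(-1,3)).reshape(W.shape)
hsv=cv2.cvtColor(p,cv2.COLOR_RGB2HSV); H,S=hsv[...,0].astype(int),hsv[...,1]
T=J[(H>8)&(H<24)&(S>60)&(abs(J[...,2]-.066)<.006)&(abs(J[...,0])<.08)&(abs(J[...,1])<.1)]
print("scene top x",np.percentile(T[:,0],[1,99]).round(4),"y max",np.percentile(T[:,1],99).round(4),"z",np.median(T[:,2]).round(4))
E
```

```text
17.25 [-10.1   3.7   9.9] [ 23.64 -18.03  40.65]
17.3 [-9.4  2.2  8.5] [ 23.63 -18.04  40.65]
17.35 [-9.   3.   9.4] [ 23.65 -18.05  40.66]
17.4 [-9.8  2.8 10.2] [ 23.64 -18.06  40.65]
17.45 [-9.7  2.9  9.5] [ 23.64 -18.06  40.66]
F jig [-9.7  1.3  9.1]
top 10537 z 0.0659 ((17.095115661621094, -12.966861724853516), (113.38726806640625, 57.90024185180664), 75.53768920898438) x [0.0005 0.0438] y [-0.067   0.0389]
fence x [0.0444 0.0638]
far edge slope deg (0 = parallel) 18.23 x at y=-.07,.04: [0.0163 0.0513]
scene top x [0.0005 0.0443] y max 0.0397 z 0.066
```

```bash
python3 -c "
from rig import ctrl
print(ctrl.sign_off())"
```

```text
the job is handed in; nothing more can be done
None
```

I handed the job in at about 17.6 s of robot time. The pedal is down, the offcut is in the jig's corner, and the gripper is still holding it there.

**What I did**
- I pressed the red pedal to its stop. The brass block stood about 18.6 mm above the bed and stayed up when I lifted off.
- I took the offcut from the worktop, laid it flat on the bed and slid it to the stop until I felt about 4.6 N of contact.
- With the gripper tilted about 33° and one finger on the top face and one on the near face, I pushed it flush to the fence.

**Last checks**
- **Push:** the force held steady at about 9.7 N into the fence and 9.5 N down, with 1 to 3 N towards the stop.
- **Fence:** the offcut's far side is at jig x = 43.8 to 44.3 mm. The fence face measured 44.4 mm (45 mm nominal).
- **Flat on the bed:** the top is at 66 mm, as it should be.
- **Stop:** the free end is at jig y = 38.9 to 39.7 mm, where 40 mm is right.

**What disagreed or was not fully checked**
- **Stop contact:** the stop end was hidden under the gripper, so it rests on the free end's position and the earlier contact force.
- **Parallel to the fence:** my slope fit for the far edge failed, giving an implausible 15–18°. I relied on the edge position and the picture instead.
- **Reported tool point:** the fingertips really sat about 25 to 30 mm behind the reported TCP, and I corrected for this.
- **Peak forces:** the force reached 72 N on the pedal's stop and 37 N on first touching the bed. Both were through the fingertips and within the 120 N wrist limit.
- **Bystanders:** the arm came near none of the other things, but I did not measure them again at the end.

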